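# Make up the accessory kit at the loudspeaker line

## Task

Make up the accessory kit: pour all the speaker feet from the cup into the open hardware box by tipping the cup over it, stand the empty cup upright back in the middle of its mat, and shut the box's lid. Then stack every closed carton flat in one square column on the middle of the closed lid, with their long sides along the hinge. Leave the tape roll, the wrench and the loose loudspeaker driver where they are.

Things in the scene. Friction and masses are not known exactly. Their poses are not given: they have to be found in the camera images.
- hwbox: open grey rectangular hardware box fixed to the bench, outside 120 (x) by 170 (y) by 58 mm high, walls and floor 4 mm. Origin: centre of its underside; z up; the lid is hinged along the upper edge on its -x side (the robot's side), so its y axis runs along the hinge, its long side.
- lid (a joint): flat aluminium lid of the hardware box, 120 by 170 by 6 mm (0.2 kg), with a small 13 mm tab in the middle of its free edge; hinge angle in rad: 0 = closed flat on the box, 1.85 = fully open against its stop, leaning back towards the robot. Starts open (about 1.65 to 1.85). Hinge line: hwbox x = -60 mm, z = 58 mm. It moves freely: pushed forward past upright (1.57) it falls shut by itself.
- lid_edge (a point): middle of the lid's free edge, opposite the hinge (moves with the lid), 120 mm from the hinge line.
- box_top (a point): centre of the upper face of the lid when closed: hwbox origin plus 64.5 mm in z (fixed to the box; does not move with the lid).
- cup: white round plastic cup without a handle, 80 mm tall, outside diameter 63 mm at the foot and 69 mm at the rim, wall 3 mm, 0.1 kg, smooth inside. Holds the feet. Origin: centre of its underside; z towards its mouth.
- mat: black round rubber mat, diameter 104 mm, 3 mm thick, fixed to the bench, on which the cup stands at the start. Origin: centre of its underside.
- foot0: black hard nylon speaker foot, a chunky slippery block 18 by 18 by 14 mm, 12 g, in the cup at the start. Origin: centre of its 18 by 18 mm underside.
- foot1: black hard nylon speaker foot, a chunky slippery block 18 by 18 by 14 mm, 12 g, in the cup at the start. Origin: centre of its 18 by 18 mm underside.
- foot2: black hard nylon speaker foot, a chunky slippery block 18 by 18 by 14 mm, 12 g, in the cup at the start. Origin: centre of its 18 by 18 mm underside.
- foot3: black hard nylon speaker foot, a chunky slippery block 18 by 18 by 14 mm, 12 g, in the cup at the start. Origin: centre of its 18 by 18 mm underside.
- foot4: black hard nylon speaker foot, a chunky slippery block 18 by 18 by 14 mm, 12 g, in the cup at the start. Origin: centre of its 18 by 18 mm underside. May be absent (1 to 4 of foot4 to foot7 are present).
- foot5: black hard nylon speaker foot, a chunky slippery block 18 by 18 by 14 mm, 12 g, in the cup at the start. Origin: centre of its 18 by 18 mm underside. May be absent (1 to 4 of foot4 to foot7 are present).
- foot6: black hard nylon speaker foot, a chunky slippery block 18 by 18 by 14 mm, 12 g, in the cup at the start. Origin: centre of its 18 by 18 mm underside. May be absent (1 to 4 of foot4 to foot7 are present).
- foot7: black hard nylon speaker foot, a chunky slippery block 18 by 18 by 14 mm, 12 g, in the cup at the start. Origin: centre of its 18 by 18 mm underside. May be absent (1 to 4 of foot4 to foot7 are present).
- carton0: closed plain cardboard tweeter carton, 110 mm long (its x) with a square section of 54 by 54 mm, 0.18 to 0.35 kg, lying on the bench at the start. Origin: its centre, 27 mm from every long side. May be absent (3 or 4 are present).
- carton1: closed plain cardboard tweeter carton, 110 mm long (its x) with a square section of 54 by 54 mm, 0.18 to 0.35 kg, lying on the bench at the start. Origin: its centre, 27 mm from every long side. May be absent (3 or 4 are present).
- carton2: closed plain cardboard tweeter carton, 110 mm long (its x) with a square section of 54 by 54 mm, 0.18 to 0.35 kg, lying on the bench at the start. Origin: its centre, 27 mm from every long side. May be absent (3 or 4 are present).
- carton3: closed plain cardboard tweeter carton, 110 mm long (its x) with a square section of 54 by 54 mm, 0.18 to 0.35 kg, lying on the bench at the start. Origin: its centre, 27 mm from every long side. May be absent (3 or 4 are present).
- tape: bystander: roll of tape lying flat, outside diameter 96 mm, 24 mm high. Origin: centre of its underside.
- wrench: bystander: flat steel wrench, 180 mm long. Origin: its middle, on the bench.
- driver: bystander: bare loudspeaker driver, diameter 132 mm, about 60 mm high. Origin: centre of its underside.
Not all that is in view belongs to the job. Leave any green or pink look-alike of the carton0 alone.

How it is judged:
By the outcome, as a careful person would: the job done as asked, in the order asked, and still so for the second after the job is handed in, with the robot touching nothing.
Of carton0, carton1, carton2, carton3 only 3 to 4 are there at a start; the rules pass over those that are not, and their reading is None.
Of foot4, foot5, foot6, foot7 only 1 to 4 are there at a start; the rules pass over those that are not, and their reading is None.
At some moment in a run one of carton0, carton1, carton2, carton3 may be knocked a few centimetres aside while the robot is not near it.
It also fails if it takes over 210 s, if anything falls off the work surface, if the arm or the gripper's body presses on something with over 40 N, if the wrist force passes 120 N, or if a joint passes its speed limit or range.

## Robot

A 6-joint arm with a two-finger parallel gripper is mounted at the origin on the work surface. World frame = base frame: x ahead of the robot, y to its left, z up, the work surface at z = 0. Lengths are in mm, angles in rad, forces in N, time in s.
With the tool pointing down it reaches from about 300 to 775 mm from the base axis. Payload 14.6 kg.
Tool frame: the origin (TCP) lies between the finger pads; the fingertips stand 19 mm ahead of it and the grasp point (between the pads) is the TCP; x points along the fingers, y is the direction in which the jaws open and shut, and the axes are right-handed (so a half turn about x gives the same grasp; the last joint's range is limited). The gripper opens to 94 mm and grips with 3 to 60 N. Pads are 16 mm wide; open, the fingers measure 119 mm over their backs; the gripper's body (75 mm by 177 mm) begins 78 mm behind the grasp point.
Start: joints at [1.172, 0.3, 1.521, -0, 1.321, -0.067], TCP at [179.157, 519.992, 224.446] pointing down, gripper open.
Joint ranges: [-3.03, 3.03], [-0.79, 2.21], [0.23, 2.52], [-1.04, 4.18], [0, 3.07], [-2.55, 2.55]. Speed limits (rad/s): [2.22, 2.22, 2.57, 3.14, 3.14, 3.14].

## Interface

Orientations are given as [roll, pitch, yaw] about the fixed x, y, z axes, in that order (R = Rz(yaw) Ry(pitch) Rx(roll)).
In Python, from cell import manip gives the robot as it stands.
- The arm moves only by the tool jog_arm, never from a script. Its argument "series" is one flat list of numbers, 7 for each row, row after row: the turn, a rotation vector about the world's x, y, z in rad, then the shift along the world's x, y, z in m, then the opening, from -1 (shut) to 1 (fully open). A call has 1 to 20 rows; each row is the pose to reach, as a shift and turn from the pose commanded when the call began; what a row does not reach only later rows make up. A row lasts 1/8 s, in which the tool goes at most 62.5 mm and 10.7 degrees, less where a joint would pass 70% of its speed; a pose out of reach is approached as far as the arm can. A call with a gripper value outside its range is refused whole. The fingers move at their own pace and stop on an object; "squeeze" is the grip in N (left out, the last holds). Time passes only in rows, so rows that repeat a pose let the fingers close. It gives the time, the measured TCP pose, the force and the opening at its end, in the units of the state.
- manip.read_state(): the state, without advancing time (a new reading comes with each control period).
- manip.camera(name): name is "scene" or "top"; returns a dict with "color" (420x560x3 uint8, blue, green, red), "range_z" (420x560 float32, mm along the optical axis (not along the pixel's ray), 0 where there is no reading), "fx", "fy", "cx", "cy" (pixels), "D" ([k1, k2, p1, p2, k3] as OpenCV has them; the pictures are not rectified), "pose" (4x4, takes a point from camera to world coordinates). Camera axes: x right, y down, z forward; pixel columns grow to the right and rows downward; lengths in mm; the calibration is good to about 2 mm. A picture is of the moment at which its call begins.
- manip.sign_off(): hands the job in, once; it reports no verdict.
The state is a dict: "clock": time; "joints": joint angles; "qd": joint speeds; "effort": joint torques, N m; "eef_pos": TCP position; "eef_rot": TCP orientation; "wrist_force": force on the tool from outside, world axes, zero at the start; "moment": the same for the moment, N m; "finger_gap": finger opening in mm.
Only numpy, scipy, OpenCV 4.12 (cv2) and the standard library are available. Lean on these libraries where they do the work, as an engineer would, in place of code of your own. Each camera call takes 0.05 s, during which the arm holds its last target.

## Working session

There is one attempt and no reset: what is moved stays moved. The work goes in short steps, Python scripts to look and compute and a tool call to move; the robot and the scene stay as the last step left them, time stands still between calls to the robot, and variables do not carry over. Pictures are saved under pics/ and viewed, and the job is handed in when it is done.

Besides the shell and the picture viewer there is one more tool, called after "Request:" as name(argument=value, ...), one argument or row to a line, values as JSON. jog_arm: Moves the arm, as the interface text tells. Its arguments: {"type":"object","properties":{"series":{"type":"array","items":{"type":"number"}},"squeeze":{"type":"number"}},"required":["series"]}

```bash
ls; mkdir -p pics
python3 - <<'E'
from cell import manip
import cv2, numpy as np
s=manip.read_state(); print(s)
for n in ("scene","top"):
    c=manip.camera(n); cv2.imwrite(f"pics/{n}0.png",c["color"]); print(n,c["fx"],c["fy"],c["cx"],c["cy"],c["D"],np.round(c["pose"],3).tolist(), (c["range_z"]>0).mean())
E
```

```text
pics
{'clock': 0.0, 'joints': array([ 1.17241720e+00,  3.00495463e-01,  1.52159168e+00, -7.73494192e-06,
        1.32069412e+00, -6.66020944e-02]), 'qd': array([ 0.00175303, -0.00207893, -0.00109158,  0.00022638,  0.0017649 ,
        0.00046017]), 'effort': array([-4.54082314e-03, -5.31827080e+01, -3.52723968e+01,  7.06325099e-02,
        2.46755633e-02, -4.32681884e-05]), 'eef_pos': array([179.05878966, 519.7783907 , 223.86846986]), 'eef_rot': array([-1.63109533,  1.56960769, -1.96287045]), 'wrist_force': array([-0.06045232, -0.1818113 ,  0.77655844]), 'moment': array([ 0.03481329, -0.04998694, -0.02654179]), 'finger_gap': 94.17949147163138}
scene 389.61715681369265 389.61715681369265 281.75471107291736 214.8697559631779 [-0.0506629  0.         0.         0.         0.       ] [[0.304, 0.788, -0.535, 1034.572], [0.953, -0.25, 0.173, -118.923], [0.002, -0.562, -0.827, 852.505], [0.0, 0.0, 0.0, 1.0]] 0.9958035714285715
top 504.3367082782542 504.3367082782542 278.1804824843206 213.2071074616781 [-0.17587798  0.          0.          0.          0.        ] [[0.026, -0.99, 0.142, 392.745], [-0.999, -0.022, 0.03, 32.15], [-0.027, -0.143, -0.989, 1100.012], [0.0, 0.0, 0.0, 1.0]] 0.9960416666666667
```

View pics/scene0.png

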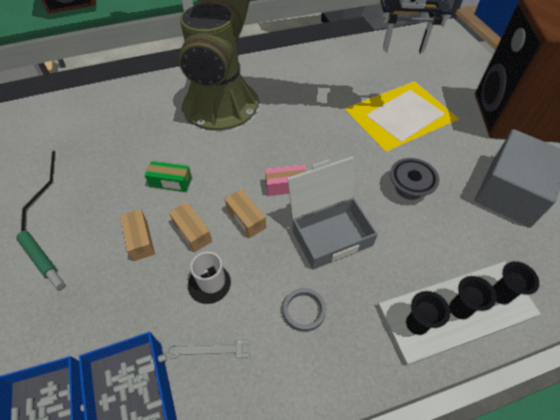

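View pics/top0.png

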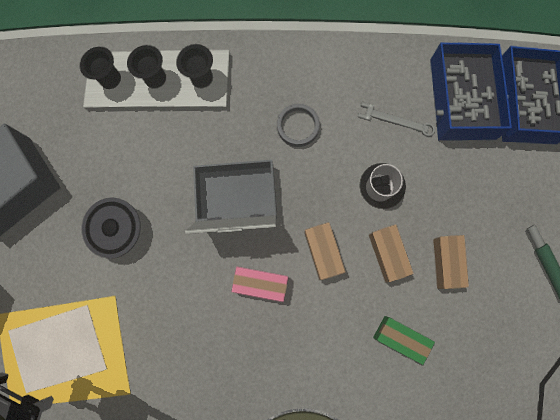

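The pictures show three plain cardboard cartons: top view (325,251), (392,254), (452,262), and scene view (245,212), (190,226), (137,234). The green block at top (405,340) and the pink one at top (261,284) are the look-alikes. The cup is at top (384,183) and the box at (235,197).

```bash
cat > vis.py <<'E'
import cv2, numpy as np
from cell import manip
def K(c): return np.array([[c["fx"],0,c["cx"]],[0,c["fy"],c["cy"]],[0,0,1]])
def rays(c,uv):
    p=cv2.undistortPoints(np.float64(uv).reshape(-1,1,2),K(c),np.array(c["D"],float)).reshape(-1,2)
    return np.c_[p,np.ones(len(p))]
def cloud(c):
    h,w=c["range_z"].shape
    u,v=np.meshgrid(np.arange(w),np.arange(h))
    r=rays(c,np.c_[u.ravel(),v.ravel()])*c["range_z"].reshape(-1,1)
    T=np.array(c["pose"]); return (r@T[:3,:3].T+T[:3,3]).reshape(h,w,3)
def onplane(c,uv,z):
    T=np.array(c["pose"]); d=rays(c,uv)@T[:3,:3].T; o=T[:3,3]
    return o+d*((z-o[2])/d[:,2])[:,None]
def proj(c,P):
    T=np.linalg.inv(np.array(c["pose"])); rv,_=cv2.Rodrigues(T[:3,:3])
    return cv2.projectPoints(np.float64(P).reshape(-1,1,3),rv,T[:3,3],K(c),np.array(c["D"],float))[0].reshape(-1,2)
def rect(P):
    (x,y),(w,h),a=cv2.minAreaRect(np.float32(P[:,:2]))
    if w<h: w,h,a=h,w,a+90
    a=(a+90)%180-90
    return np.round([x,y,w,h,a],1)
def cartons(c):
    P=cloud(c); hsv=cv2.cvtColor(c["color"],cv2.COLOR_BGR2HSV)
    m=cv2.inRange(hsv,(5,60,50),(22,255,255)); out=[]
    n,l,st,ce=cv2.connectedComponentsWithStats(m)
    for i in range(1,n):
        if st[i,4]<250: continue
        q=P[l==i]; zt=np.percentile(q[:,2],95); 
        if zt<20 or zt>400: continue
        t=q[abs(q[:,2]-zt)<6]
        if len(t)<60: continue
        out.append((ce[i].round().tolist(),int(st[i,4]),round(float(np.median(t[:,2])),1),rect(t).tolist()))
    return out
E
python3 - <<'E'
from vis import *
cs={n:manip.camera(n) for n in("scene","top")}
import pickle; pickle.dump(cs,open("cs.pkl","wb"))
for n,c in cs.items():
    P=cloud(c)
    print(n,"bench z",np.median(P[...,2]))
    for o in cartons(c): print(o)
    np.set_printoptions(suppress=True,precision=1)
    # hwbox rim / cup rim: points by height near places
    X,Y,Z=P[...,0],P[...,1],P[...,2]
    for nm,uv in dict(cup=(384,183),box=(235,197)).items():
        c0=onplane(cs["top"],[uv],60)[0]; print(nm,c0)
        zr={"cup":(76,90),"box":(52,63)}[nm]
        m=(Z>zr[0])&(Z<zr[1])&(np.hypot(X-c0[0],Y-c0[1])<(60 if nm=="cup" else 140))
        q=P[m]; print(len(q),np.median(q[:,2]) if len(q) else 0, rect(q), q.min(0),q.max(0))
        if nm=="cup": print(cv2.minEnclosingCircle(np.float32(q[:,:2])))
c=cs["top"]
cv2.imwrite("pics/crop0.png",cv2.resize(c["color"][140:320,180:480],None,fx=2.6,fy=2.6,interpolation=2))
E
```

```text
scene bench z 0.17660587120508353
([541.0, 79.0], 4164, 339.5, [306.0, 823.6, 231.0, 94.9, -41.2])
([246.0, 212.0], 1080, 54.2, [466.8, -34.9, 110.7, 54.6, 17.9])
([191.0, 226.0], 1109, 54.0, [464.8, -176.3, 110.0, 52.6, 19.5])
([137.0, 235.0], 1196, 53.9, [448.5, -307.8, 111.2, 53.5, 4.3])
cup [ 611.4 -157.5   60. ]
195 81.81695006561608 [ 613.2 -158.1   66.9   66.4  -16.3] [ 578.  -191.2   76. ] [ 646.8 -124.9   86.1]
((612.30078125, -158.30914306640625), 34.862178802490234)
box [574.5 155.6  60. ]
621 57.63888838473622 [587.9 158.8 171.3 125.5 -84.3] [518.5  68.   52. ] [657.4 248.5  62.8]
top bench z -0.6530504905135786
([324.0, 251.0], 1434, 53.0, [467.5, -34.8, 108.3, 53.9, 18.8])
([391.0, 253.0], 1539, 53.0, [464.7, -176.1, 110.0, 54.6, 19.2])
([451.0, 262.0], 1630, 52.8, [448.9, -307.3, 110.6, 55.8, 4.1])
([259.0, 284.0], 488, 53.1, [395.3, 99.1, 110.4, 18.9, 80.9])
([405.0, 340.0], 482, 53.0, [283.8, -205.6, 110.2, 18.5, 62.9])
cup [ 611.4 -157.5   60. ]
181 80.87705359605866 [ 613.6 -157.    68.1   65.9  -43.7] [ 579.6 -191.8   76. ] [ 647.9 -124.2   86.8]
((613.8191528320312, -157.29408264160156), 34.862281799316406)
box [574.5 155.6  60. ]
607 56.647595944981276 [589.4 159.7 171.7 123.6 -84.5] [521.7  68.3  52. ] [657.5 249.1  62.8]
```

View pics/crop0.png

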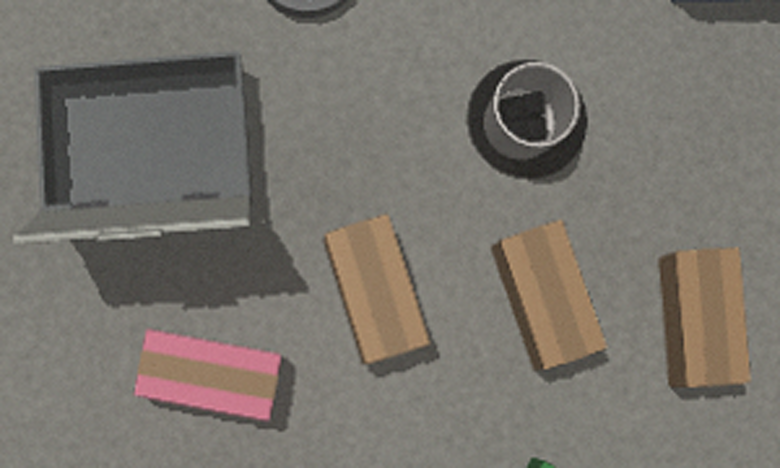

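Run:
```python
from vis import *
import pickle
from scipy.spatial.transform import Rotation as Ro
np.set_printoptions(suppress=True,precision=3)
s=manip.read_state(); R=Ro.from_euler('xyz',s["eef_rot"]).as_matrix(); print(R)
cs=pickle.load(open("cs.pkl","rb"))
for n,c in cs.items():
    P=cloud(c); g=c["color"].max(2)
    m=(np.hypot(P[...,0]-612,P[...,1]+158)<75)&(P[...,2]<12)&(P[...,2]>-6)&(g<45)
    print(n,m.sum(),g[m].mean() if m.any() else 0)
    k=np.uint8(m)*255; cnt=max(cv2.findContours(k,0,1)[0],key=cv2.contourArea)
    w=onplane(c,cnt.reshape(-1,2),3); print("mat hull",cv2.minEnclosingCircle(np.float32(w[:,:2])))
    # cup rim circle fit from bright white ring
    X,Y,Z=P[...,0],P[...,1],P[...,2]
    # box: rim pts
    Rb=np.array([[np.cos(np.radians(5.6)),np.sin(np.radians(5.6))],[-np.sin(np.radians(5.6)),np.cos(np.radians(5.6))]])
    q=(P[...,:2]-[590.5,159.5])@Rb.T
    m=(abs(Z-57.5)<5)&(abs(q[...,1])<95)&(abs(q[...,0])<75)
    for lo,hi,ax in((-80,-40,1),(40,80,1),(40,65,0)):
        mm=m&(q[...,ax]>lo)&(q[...,ax]<hi)
        print(ax,lo,mm.sum(),np.percentile(q[...,ax][mm],[2,50,98]))
    mm=m&(q[...,0]<-40); print('hinge side',np.percentile(q[...,0][mm],[2,50,98]) if mm.any() else 0)
    m=(Z>70)&(Z<200)&(abs(q[...,1])<100)&(abs(q[...,0])<130)
    qq=q[m];zz=Z[m]; 
    if len(qq)>50:
        A=np.polyfit(zz-58,qq[:,0],1); print("lid x vs z",A,"angle",np.pi/2+np.arctan(-A[0]),"top",zz.max(),"y ext",qq[:,1].min(),qq[:,1].max())
```

```text
[[-0.     0.326  0.945]
 [-0.001  0.945 -0.326]
 [-1.    -0.001 -0.   ]]
scene 484 33.35123966942149
mat hull ((617.7015380859375, -165.92022705078125), 49.16571044921875)
1 -80 104 [-78.665 -59.999 -41.108]
1 40 91 [41.055 58.846 78.612]
0 40 200 [41.76  57.033 59.591]
hinge side [-64.078 -59.096 -43.698]
lid x vs z [ -0.293 -61.386] angle 1.8559212856001934 top 187.33108435607198 y ext -86.28953494290619 86.54619956299868
top 229 41.34061135371179
mat hull ((605.0575561523438, -178.84718322753906), 43.233436584472656)
1 -80 88 [-79.154 -60.488 -41.249]
1 40 88 [41.157 58.676 78.586]
0 40 215 [42.758 57.298 60.24 ]
hinge side [-61.797 -58.206 -43.105]
lid x vs z [ -0.314 -59.148] angle 1.875392651833789 top 186.56563356927222 y ext -85.54967555328433 85.20674218879442
```

Run:
```python
from vis import *
import pickle
cs=pickle.load(open("cs.pkl","rb"))
a=cv2.resize(cs["scene"]["color"][235:310,170:250],(400,375),interpolation=2)
b=cv2.resize(cs["top"]["color"][150:220,345:420],(400,373),interpolation=2)
o=np.zeros((375,800,3),np.uint8);o[:,:400]=a;o[:373,400:]=b
cv2.imwrite("pics/mat0.png",o)
for n,c in cs.items():
    P=cloud(c); g=c["color"].max(2)
    for t in (40,50,60):
        m=np.uint8((np.hypot(P[...,0]-612,P[...,1]+160)<72)&(P[...,2]<14)&(g<t))
        w=onplane(c,cv2.findNonZero(m).reshape(-1,2),3); print(n,t,m.sum(),w[:,:2].min(0),w[:,:2].max(0))
```

```text
scene 40 458 [ 584.912131  -212.8899466] [ 666.14989472 -117.93825004]
scene 50 504 [ 584.912131  -212.8899466] [ 666.83768575 -116.2689356 ]
scene 60 548 [ 584.19342454 -214.2347274 ] [ 667.52553797 -115.66241358]
top 40 46 [ 569.25167176 -213.13472608] [ 664.02211233 -116.43247729]
top 50 450 [ 567.01755421 -215.25998361] [ 666.50224755 -116.43095176]
top 60 557 [ 567.01755421 -215.25998361] [ 668.98737998 -114.20508151]
```

View pics/mat0.png

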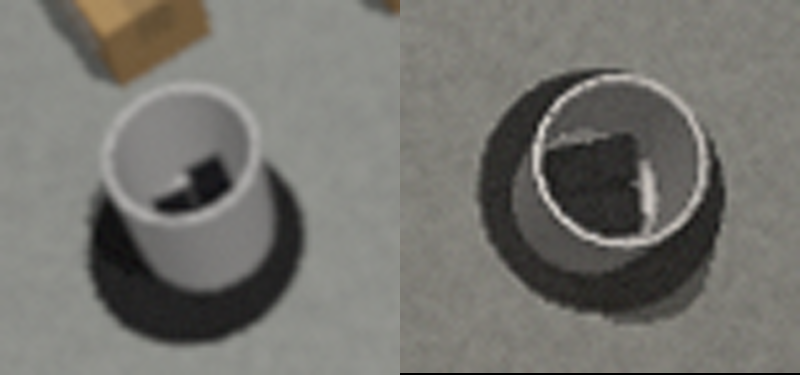

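Request:
jog_arm(
  series=[0, 0, 0, 0, 0, 0.1, 1, 0, 0, 0, 0, 0, 0.1, 1, 0, 0, 0, 0.13, -0.317, 0.1, 1, 0, 0, 0, 0.13, -0.317, 0.1, 1, 0, 0, 0, 0.13, -0.317, 0.1, 1, 0, 0, 0, 0.13, -0.317, 0.1, 1, 0, 0, 0, 0.13, -0.317, 0.1, 1, 0, 0, 0, 0.13, -0.317, 0.1, 1],
)

```text
clock: 1.2
eef_pos: [309.6, 200.8, 324.6]
eef_rot: [0.581, 1.57, 0.247]
wrist_force: [-0.2, 0.3, 0.6]
finger_gap: 94.1
```

```bash
cat > st.py <<'E'
from cell import manip; import numpy as np, json
np.set_printoptions(suppress=True,precision=4)
from scipy.spatial.transform import Rotation as Ro
s=manip.read_state(); print(s["clock"],"q",s["joints"],"p",s["eef_pos"].round(2),"F",s["wrist_force"].round(1),"gap",round(s["finger_gap"],1))
R=Ro.from_euler('xyz',s["eef_rot"]).as_matrix(); print("toolx",R[:,0],"jaw",R[:,1])
open("fk.jsonl","a").write(json.dumps([s["joints"].tolist(),s["eef_pos"].tolist(),R.tolist()])+"\n")
E
python3 st.py
```

```text
1.2 q [ 0.476  -0.1851  1.8029 -0.0002  1.5231 -0.7609] p [309.62 200.76 324.62] F [-0.2  0.3  0.6] gap 94.1
toolx [ 0.0007  0.0002 -1.    ] jaw [0.3277 0.9448 0.0004]
```

Request:
jog_arm(
  series=[0, 0, 0, 0.13, -0.317, 0, 1, 0, 0, 0, 0.13, -0.317, 0, 1, 0, 0, 0, 0.13, -0.317, 0, 1, 0, 0, 0, 0.13, -0.317, 0, 1, 0, 0, 0, 0.13, -0.317, 0, 1, 0, 0, 0, 0.13, -0.317, 0, 1, 0, 0, 0, 0.13, -0.317, 0, 1],
)

```text
clock: 2.08
eef_pos: [439.3, -115.4, 323.8]
eef_rot: [-3.093, 1.569, 2.856]
wrist_force: [-0.4, 0.5, 0.4]
finger_gap: 94.3
```

```bash
python3 st.py
```

```text
2.075 q [-0.3375  0.0216  1.6142 -0.0001  1.5072 -1.574 ] p [ 439.28 -115.41  323.79] F [-0.4  0.5  0.4] gap 94.3
toolx [-0.0013  0.0004 -1.    ] jaw [ 0.3282  0.9446 -0.0001]
```

Request:
jog_arm(
  series=[-0.158, -0.453, 0, 0.03, 0, -0.02, 1, -0.158, -0.453, 0, 0.03, 0, -0.02, 1, -0.158, -0.453, 0, 0.03, 0, -0.02, 1, -0.158, -0.453, 0, 0.03, 0, -0.02, 1],
)

```text
clock: 2.58
eef_pos: [468.2, -112.8, 304.6]
eef_rot: [-0.003, 1.091, -0.334]
wrist_force: [-0.2, -1.0, -0.5]
finger_gap: 93.8
```

```bash
python3 st.py
```

```text
2.575 q [-0.3057 -0.168   1.8986 -0.0161  0.9315 -1.5393] p [ 468.23 -112.79  304.62] F [-0.2 -1.  -0.5] gap 93.8
toolx [ 0.4361 -0.1512 -0.8871] jaw [ 0.325   0.9457 -0.0014]
```

Request:
jog_arm(
  series=[-0.158, -0.453, 0, 0.04, -0.008, -0.06, 1, -0.158, -0.453, 0, 0.04, -0.008, -0.06, 1, -0.158, -0.453, 0, 0.04, -0.008, -0.06, 1, -0.158, -0.453, 0, 0.04, -0.008, -0.06, 1],
)

```text
clock: 3.08
eef_pos: [508.4, -121.6, 242.5]
eef_rot: [-0.005, 0.617, -0.337]
wrist_force: [-0.1, 0.1, 0.6]
finger_gap: 94.1
```

```bash
python3 st.py
```

```text
3.075 q [-0.2844 -0.1268  2.2068 -0.3739  0.1165 -1.1739] p [ 508.39 -121.62  242.54] F [-0.1  0.1  0.6] gap 94.1
toolx [ 0.7698 -0.2693 -0.5786] jaw [ 0.3275  0.9448 -0.004 ]
```

```bash
cat > kin.py <<'E'
import numpy as np, json
from scipy.optimize import least_squares
from scipy.spatial.transform import Rotation as Ro
M=np.array([[0,-1,0],[0,0,-1],[1,0,0.]])
rz=lambda a:Ro.from_euler('z',a).as_matrix(); ry=lambda a:Ro.from_euler('y',a).as_matrix()
S4=1
LIM=np.array([[-3.03,3.03],[-.79,2.21],[.23,2.52],[-1.04,4.18],[0,3.07],[-2.55,2.55]])
def fk(q,p):
    h,a1,d,a2,e,a3,L=p
    A=rz(q[0]); B=A@ry(q[1]); C=B@ry(q[2]); D=C@rz(S4*q[3])@ry(q[4]); R=D@rz(q[5])@M
    w=A@[a1,d,0]+[0,0,h]+B@[0,0,a2]+C@[e,0,a3]
    return w+R[:,0]*L,R,w
try: PAR=np.load("par.npy")
except Exception: PAR=None
def ik(pos,R,q0,n=30,seed=0):
    pos=np.array(pos,float); rng=np.random.default_rng(seed); best=[]
    def f(q):
        P,Rr,_=fk(q,PAR); return np.r_[(P-pos)/100,Ro.from_matrix(Rr.T@R).as_rotvec()]
    for i in range(n):
        s=np.clip(q0,LIM[:,0]+.01,LIM[:,1]-.01) if i==0 else rng.uniform(LIM[:,0],LIM[:,1])
        r=least_squares(f,s,bounds=(LIM[:,0],LIM[:,1]))
        if np.abs(r.fun).max()<2e-3 and not any(np.abs(r.x-b).max()<.02 for b in best): best.append(r.x)
    return sorted(best,key=lambda q:np.abs(q-q0).sum())
E
python3 - <<'E'
import kin; from kin import *
D=[json.loads(l) for l in open("fk.jsonl")]
D.append([[1.17241720e+00,3.00495463e-01,1.52159168e+00,0,1.32069412e+00,-6.66020944e-02],[179.06,519.78,223.87],[[0,.326,.945],[-.001,.945,-.326],[-1,-.001,0]]])
for s in (1,-1):
    kin.S4=s
    print(s,[np.linalg.norm(fk(q,[0]*7)[1]-np.array(R)).round(4) for q,P,R in D])
kin.S4=1
f=lambda p:np.concatenate([np.array(fk(q,p)[0])-P for q,P,R in D]+[np.array([(p[4])*.02])])
r=least_squares(f,[300,0,36,400,0,400,200]); print(r.x.round(1),r.fun.round(2)); np.save("par.npy",r.x)
E
```

```text
1 [np.float64(0.0), np.float64(0.0), np.float64(0.0), np.float64(0.0), np.float64(0.0009)]
-1 [np.float64(0.0004), np.float64(0.0002), np.float64(0.0455), np.float64(1.0332), np.float64(0.0009)]
[2.208e+02 2.000e-01 3.660e+01 4.240e+02 4.050e+01 4.472e+02 2.514e+02] [ 0.01  0.   -0.01 -0.02  0.   -0.   -0.04  0.01 -0.    0.04 -0.   -0.03
  0.    0.01  0.04  0.81]
```

```bash
cat > plan.py <<'E'
from kin import *
def tool(az,tilt,roll=0):  # tilt below horizontal, deg; roll about tool x; roll 0: jaw horizontal-left
    return rz(np.radians(az))@ry(np.radians(tilt))@Ro.from_euler('x',roll,degrees=True).as_matrix()
E
python3 - <<'E'
from plan import *
np.set_printoptions(suppress=True,precision=2)
qn=np.array([-0.28,-0.13,2.2,0,.2,-1.4])
for g in (35,45,55):
    for az in (-40,-20,0,20):
        S=ik([613,-158,55],tool(az,g),qn,12); print("grasp",g,az,[s for s in S[:3]])
print()
for g in (40,50):
  cup_t=tool(0,g).T@[0,0,1]
  for az,z in ((15,225),(45,190),(80,150)):
    for a in (0,20):
      for roll in (-180,-150,150,180):
        R=tool(az,a,roll); m=R@cup_t
        if m[2]>-.4: continue
        S=ik([591,160,z],R,qn,12)
        print(g,az,a,roll,"mouth",m,[s for s in S[:3]])
E
```

```text
grasp 35 -40 []
grasp 35 -20 [array([-0.29,  0.51,  2.03,  3.28,  0.36,  1.48])]
grasp 35 0 [array([-0.45,  0.52,  2.01,  2.22,  0.47,  2.16])]
grasp 35 20 [array([-0.58,  0.58,  1.9 ,  1.62,  0.71,  2.42])]
grasp 45 -40 []
grasp 45 -20 [array([-0.29,  0.47,  1.96,  3.62,  0.08,  1.13])]
grasp 45 0 []
grasp 45 20 []
grasp 55 -40 [array([-0.2 ,  0.5 ,  1.81, -0.8 ,  0.39, -0.39])]
grasp 55 -20 [array([-0.3 ,  0.47,  1.86, -0.15,  0.2 , -1.39])]
grasp 55 0 []
grasp 55 20 []

40 15 0 -180 mouth [-0.62 -0.17 -0.77] [array([ 0.16,  0.35,  2.21,  3.02,  0.99, -1.51])]
40 15 0 -150 mouth [-0.72  0.2  -0.66] [array([ 0.16,  0.35,  2.21,  3.02,  0.99, -0.98])]
40 15 0 150 mouth [-0.52 -0.54 -0.66] [array([ 0.16,  0.35,  2.21,  3.02,  0.99, -2.03])]
40 15 0 180 mouth [-0.62 -0.17 -0.77] [array([ 0.16,  0.35,  2.21,  3.02,  0.99, -1.51])]
40 15 20 -180 mouth [-0.84 -0.22 -0.5 ] [array([ 0.17,  0.16,  2.14,  2.91,  0.39, -1.39])]
40 15 20 -150 mouth [-0.9   0.15 -0.4 ] [array([ 0.17,  0.16,  2.14,  2.91,  0.39, -0.86])]
40 15 20 150 mouth [-0.7  -0.59 -0.4 ] [array([ 0.17,  0.16,  2.14,  2.91,  
[... 1947 characters left out ...]
54 -0.54 -0.64] [array([-0.13,  0.51,  2.07,  2.15,  1.24, -1.11])]
50 45 0 -150 mouth [-0.77 -0.31 -0.56] [array([-0.13,  0.51,  2.07,  2.15,  1.24, -0.58])]
50 45 0 150 mouth [-0.31 -0.77 -0.56] [array([-0.13,  0.51,  2.07,  2.15,  1.24, -1.63])]
50 45 0 180 mouth [-0.54 -0.54 -0.64] [array([-0.13,  0.51,  2.07,  2.15,  1.24, -1.11])]
50 80 0 -180 mouth [-0.13 -0.75 -0.64] [array([-0.22,  0.78,  1.67,  1.53,  1.6 , -0.88])]
50 80 0 -150 mouth [-0.45 -0.7  -0.56] [array([-0.22,  0.78,  1.67,  1.53,  1.6 , -0.36])]
50 80 0 150 mouth [ 0.18 -0.81 -0.56] [array([-0.22,  0.78,  1.67,  1.53,  1.6 , -1.41])]
50 80 0 180 mouth [-0.13 -0.75 -0.64] [array([-0.22,  0.78,  1.67,  1.53,  1.6 , -0.88])]
```

Run:
```python
from plan import *
import pickle
from vis import *
np.set_printoptions(suppress=True,precision=2)
qn=np.array([-.5,.7,1.7,1.5,1.5,2.0])
for g in (20,30,40):
    for az in (50,65,80):
      for z in (55,):
        S=ik([613,-158,z],tool(az,g),qn,8); print("grasp",g,az,[(s,fk(s,PAR)[2].round()) for s in S[:2]])
cs=pickle.load(open("cs.pkl","rb"))
for n,c in cs.items():
    P=cloud(c); X,Y,Z=P[...,0],P[...,1],P[...,2]
    H=np.zeros((14,14))
    for i in range(14):
        for j in range(14):
            m=(X>400+30*i)&(X<430+30*i)&(Y<-60-30*j)&(Y>-90-30*j)
            H[i,j]=np.percentile(Z[m],97) if m.any() else -1
    print(n,"rows x from 400 step30; cols y from -60 down"); print(H.astype(int))
```

```text
grasp 20 50 [(array([-0.7 ,  0.83,  1.61,  1.34,  1.31,  2.31]), array([ 461., -339.,  141.]))]
grasp 20 65 [(array([-0.69,  0.92,  1.41,  1.15,  1.5 ,  2.35]), array([ 513., -372.,  141.]))]
grasp 20 80 [(array([-0.65,  1.02,  1.21,  1.  ,  1.71,  2.36]), array([ 572., -391.,  141.]))]
grasp 30 50 [(array([-0.67,  0.75,  1.62,  1.21,  1.18,  2.42]), array([ 473., -325.,  181.]))]
grasp 30 65 [(array([-0.66,  0.84,  1.44,  1.03,  1.39,  2.42]), array([ 521., -355.,  181.]))]
grasp 30 80 [(array([-0.63,  0.94,  1.25,  0.89,  1.59,  2.4 ]), array([ 575., -372.,  181.]))]
grasp 40 50 []
grasp 40 65 [(array([-0.62,  0.78,  1.45,  0.9 ,  1.28,  2.52]), array([ 532., -333.,  217.]))]
grasp 40 80 [(array([-0.59,  0.87,  1.29,  0.78,  1.48,  2.44]), array([ 580., -348.,  217.]))]
scene rows x from 400 step30; cols y from -60 down
[[55  3  2 57 56 55  2 55 56 55  2  2  1  2]
 [55  2  3 56 56 52  2 56 56 54  2  2  1  1]
 [52  2 54 56 56  2  2 55 56 53  2  1  1  2]
 [ 3  2 55 56 55  2  2 55 55  2  2  2  2  2]
 [ 2  2  2 53 47  2  2  2  2  2  2  2  2  2]
 [ 3  3  2 83  2  2  3  2  2  1  2  3  2 
[... 344 characters left out ...]
 59 63 62 58 90 90]]
top rows x from 400 step30; cols y from -60 down
[[55  3  2 55 55 53  2 55 55 54  2  2  2  1]
 [55  2  2 56 56 53  1 54 56 55  2  2  2  2]
 [ 3  2 54 56 57  2  2 55 56 53  3  2  3  3]
 [ 2  3 55 56 55  2  2 55 55 51  2  2  1  2]
 [ 2  2  2  3  3  1  2  2  2  2  2  2  2  2]
 [ 2  2  4  6  4  2  2  1  2  2  2  1  2  3]
 [ 2  3 82 82 81  3  2  2  1  2  3  2  2  2]
 [ 2  4 82 75 81  3  3  2  1  3  2  2  2  2]
 [ 2  2 80 84  2  2  2  2  2  2  2  2  2  2]
 [ 2  2  3  2  2  1  2  2  2  2  2  2  2  2]
 [ 2  2  3  2  2  2  2 78 85 88  2  2  1 49]
 [ 3  3  1  2  3  7  9 89 90 88 89 89 90 90]
 [ 3  6  9  9  8  8  6 89 59 58 57 55 90 90]
 [ 2  4  9  3  3  2  2 90 59 62 62 57 90 90]]
```

```bash
cat >> plan.py <<'E'
from cell import manip
def track(q,pts,per=12,verbose=True):
    """pts: list of (pos,R). local IK along straight/slerp path"""
    from scipy.spatial.transform import Slerp
    q=np.array(q,float); p0,R0,_=fk(q,PAR); mn=9; jmax=0
    for k,(p1,R1) in enumerate(pts):
        p1=np.array(p1,float); sl=Slerp([0,1],Ro.from_matrix([R0,R1])); mx=0;err=0
        for t in np.linspace(0,1,per+1)[1:]:
            p=p0+(p1-p0)*t; R=sl(t).as_matrix()
            f=lambda x:np.r_[(fk(x,PAR)[0]-p)/100,Ro.from_matrix(fk(x,PAR)[1].T@R).as_rotvec()]
            r=least_squares(f,np.clip(q,LIM[:,0]+1e-4,LIM[:,1]-1e-4),bounds=(LIM[:,0],LIM[:,1]))
            mx=max(mx,np.abs(r.x-q).max()); err=max(err,np.abs(r.fun).max()); q=r.x
        rv=Ro.from_matrix(R1@R0.T).as_rotvec()
        print(k,"q",q.round(2),"maxstep",round(mx,2),"err",round(err,4),"| shift",(p1-p0).round(1),"rotvec",rv.round(3),"ang",round(np.degrees(np.linalg.norm(rv)),1),"w",fk(q,PAR)[2].round())
        p0,R0=p1,R1
    return q
def now(): 
    s=manip.read_state(); return s["joints"]
E
python3 - <<'E'
from plan import *
D=lambda jaw: tool(0,90)@np.eye(3)
def down(j): # tool down with jaw azimuth j deg
    a=np.radians(j); x=np.array([0,0,-1.]);y=np.array([np.cos(a),np.sin(a),0]); return np.c_[x,y,np.cross(x,y)]
for az,g in((70,30),(70,35),(60,30)):
    print(az,g)
    Rg=tool(az,g,180); tx=Rg[:,0]; c=np.array([613,-158,55.])
    pre=c-130*tx
    q=track(now(),[((470,-130,320),down(71)),((500,-230,320),down(az-90)),((pre+[0,0,120]),Rg),(pre,Rg),(c,Rg)])
    P=[(c+[0,0,100],Rg),([600,60,190],tool(88,10,180)),([590,135,155],tool(88,0,180)),([572,135,155],tool(88,0,270)),([588,135,155],tool(88,0,0))]
    track(q,P)
E
```

```text
70 30
0 q [-0.34  0.1   1.54 -0.    1.5  -1.58] maxstep 0.24 err 0.0 | shift [-38.4  -8.4  77.5] rotvec [ 0.315  0.9   -0.   ] ang 54.6 w [ 470. -130.  571.]
1 q [-0.5   0.25  1.37 -0.    1.53 -0.15] maxstep 0.12 err 0.0 | shift [  30. -100.    0.] rotvec [-0.    -0.    -1.588] ang 91.0 w [ 500. -230.  571.]
2 q [-0.81  0.7   1.19  0.92  1.78 -0.52] maxstep 0.09 err 0.0 | shift [ 74.5 -33.8 -80. ] rotvec [ 0.984 -0.358  0.   ] ang 60.0 w [ 500. -468.  366.]
3 q [-0.81  0.84  1.25  0.89  1.65 -0.67] maxstep 0.01 err 0.0 | shift [   0.    0. -120.] rotvec [0. 0. 0.] ang 0.0 w [ 500. -468.  246.]
4 q [-0.65  0.87  1.38  0.98  1.46 -0.72] maxstep 0.02 err 0.0 | shift [ 38.5 105.8 -65. ] rotvec [0. 0. 0.] ang 0.0 w [ 539. -363.  181.]
0 q [-0.65  0.72  1.37  0.97  1.54 -0.59] maxstep 0.01 err 0.0 | shift [  0.   0. 100.] rotvec [ 0. -0. -0.] ang 0.0 w [ 539. -363.  281.]
1 q [-0.37  0.74  1.48  1.23  1.72 -0.7 ] maxstep 0.03 err 0.0 | shift [-13. 218.  35.] rotvec [ 0.344 -0.067  0.311] ang 26.8 w [ 591. -187.  234.]
2 q [-0.26  0.83  1.55  1.41  1.72 -0.82] maxstep 0.02 err 0.0 | shift [
[... 2595 characters left out ...]
  1.06  1.4  -0.57] maxstep 0.01 err 0.0 | shift [  0.   0. 100.] rotvec [0. 0. 0.] ang 0.0 w [ 504. -347.  281.]
1 q [-0.37  0.74  1.48  1.23  1.72 -0.7 ] maxstep 0.03 err 0.0 | shift [-13. 218.  35.] rotvec [ 0.339 -0.097  0.484] ang 34.3 w [ 591. -187.  234.]
2 q [-0.26  0.83  1.55  1.41  1.72 -0.82] maxstep 0.02 err 0.0 | shift [-10.  75. -35.] rotvec [ 0.174 -0.006  0.   ] ang 10.0 w [ 581. -116.  155.]
3 q [-0.27  0.8   1.61  1.4   1.73  0.72] maxstep 0.13 err 0.0 | shift [-18.   0.   0.] rotvec [0.055 1.57  0.   ] ang 90.0 w [ 563. -116.  155.]
4 q [-0.26  0.83  1.56  1.41  1.72  2.31] maxstep 0.13 err 0.0 | shift [16.  0.  0.] rotvec [0.055 1.57  0.   ] ang 90.0 w [ 579. -116.  155.]
```

Request:
jog_arm(
  series=[0.315, 0.9, 0, -0.038, -0.008, 0.078, 1, 0.315, 0.9, 0, -0.038, -0.008, 0.078, 1, 0.315, 0.9, 0, -0.038, -0.008, 0.078, 1, 0.315, 0.9, 0, -0.038, -0.008, 0.078, 1, 0.315, 0.9, 0, -0.038, -0.008, 0.078, 1, 0.315, 0.9, 0, -0.038, -0.008, 0.078, 1, 0.315, 0.9, 0, -0.038, -0.008, 0.078, 1],
)

```text
clock: 3.95
eef_pos: [472.2, -128.5, 323.4]
eef_rot: [1.432, 1.563, 1.106]
wrist_force: [-0.5, 0.4, -0.1]
finger_gap: 93.8
```

Request:
jog_arm(
  series=[0, 0, -0.8, 0.03, -0.1, 0, 1, 0, 0, -0.8, 0.03, -0.1, 0, 1, 0, 0, -0.8, 0.03, -0.1, 0, 1, 0, 0, -0.8, 0.03, -0.1, 0, 1, 0, 0, -1.588, 0.03, -0.1, 0, 1, 0, 0, -1.588, 0.03, -0.1, 0, 1, 0, 0, -1.588, 0.03, -0.1, 0, 1, 0, 0, -1.588, 0.03, -0.1, 0, 1, 0, 0, -1.588, 0.03, -0.1, 0, 1, 0, 0, -1.588, 0.03, -0.1, 0, 1],
)

```text
clock: 5.2
eef_pos: [501.2, -228.7, 323.9]
eef_rot: [0.787, 1.568, -1.129]
wrist_force: [-0.2, 0.2, 0.4]
finger_gap: 94.7
```

```bash
python3 st.py
python3 - <<'E'
from plan import *
Rg=tool(70,35,180); tx=Rg[:,0]; c=np.array([613,-158,55.]); pre=c-130*tx
track(now(),[(pre+[0,0,120],Rg),(pre,Rg),(c,Rg)])
E
```

```text
5.2 q [-0.4937  0.2462  1.3609 -0.0019  1.5319 -0.1486] p [ 501.23 -228.74  323.86] F [-0.2  0.2  0.4] gap 94.7
toolx [ 0.0014 -0.0029 -1.    ] jaw [ 0.9411 -0.3382  0.0023]
0 q [-0.78  0.66  1.2   0.86  1.74 -0.48] maxstep 0.08 err 0.0 | shift [ 75.4 -29.4 -74.3] rotvec [ 0.906 -0.325 -0.003] ang 55.1 w [ 506. -452.  394.]
1 q [-0.78  0.79  1.27  0.84  1.61 -0.64] maxstep 0.01 err 0.0 | shift [   0.    0. -120.] rotvec [0. 0. 0.] ang 0.0 w [ 506. -452.  274.]
2 q [-0.63  0.84  1.39  0.92  1.4  -0.69] maxstep 0.02 err 0.0 | shift [ 36.4 100.1 -74.6] rotvec [0. 0. 0.] ang 0.0 w [ 543. -352.  199.]
```

Request:
jog_arm(
  series=[0.906, -0.325, -0.003, 0.075, -0.029, -0.074, 1, 0.906, -0.325, -0.003, 0.075, -0.029, -0.074, 1, 0.906, -0.325, -0.003, 0.075, -0.029, -0.074, 1, 0.906, -0.325, -0.003, 0.075, -0.029, -0.074, 1, 0.906, -0.325, -0.003, 0.075, -0.029, -0.074, 1, 0.906, -0.325, -0.003, 0.075, -0.029, -0.074, 1, 0.906, -0.325, -0.003, 0.075, -0.029, -0.134, 1, 0.906, -0.325, -0.003, 0.075, -0.029, -0.194, 1, 0.906, -0.325, -0.003, 0.075, -0.029, -0.194, 1],
)

```text
clock: 6.32
eef_pos: [575.7, -257.4, 126.2]
eef_rot: [-3.131, 0.614, 1.229]
wrist_force: [0.2, 0.1, 0.8]
finger_gap: 93.9
```

```bash
python3 st.py
python3 - <<'E'
from plan import *; from vis import *
s=manip.read_state()
R=tool(70,35,180); print("to cup",np.array([613.3,-157.8,55])-s["eef_pos"], "jaw-axis miss",(np.array([613.3,-157.8,55])-s["eef_pos"])@R[:,1])
c=manip.camera("scene"); cv2.imwrite("pics/pre.png",c["color"]); 
c=manip.camera("top"); cv2.imwrite("pics/pret.png",c["color"])
E
```

```text
6.325 q [-0.7815  0.7938  1.2691  0.8333  1.6053 -0.6364] p [ 575.69 -257.44  126.21] F [0.2 0.1 0.8] gap 93.9
toolx [ 0.274   0.7702 -0.576 ] jaw [ 0.9401 -0.3409 -0.0085]
to cup [ 37.61074711  99.64153937 -71.21110245] jaw-axis miss 1.2631279501634802
```

View pics/pre.png

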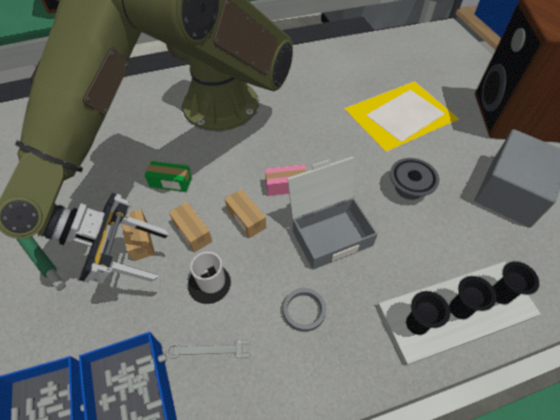

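The scene view shows the open gripper, fingertips at about (160,255), lined up on the cup at (207,275) and clear of the cartons and bins.

Request:
jog_arm(
  series=[0, 0, 0, 0.013, 0.033, -0.024, 1, 0, 0, 0, 0.026, 0.067, -0.048, 1, 0, 0, 0, 0.038, 0.1, -0.071, 1, 0, 0, 0, 0.038, 0.1, -0.071, 1, 0, 0, 0, 0.038, 0.1, -0.071, 1],
)

```text
clock: 7.05
eef_pos: [615.2, -160.1, 60.4]
eef_rot: [-3.141, 0.615, 1.221]
wrist_force: [0.4, 0.1, -0.3]
finger_gap: 93.8
```

Request:
jog_arm(
  series=[0, 0, 0, 0, 0, 0, -1, 0, 0, 0, 0, 0, 0, -1, 0, 0, 0, 0, 0, 0, -1, 0, 0, 0, 0, 0, 0, -1, 0, 0, 0, 0, 0, 0, -1, 0, 0, 0, 0, 0, 0, -1],
  squeeze=20,
)

```text
clock: 7.8
eef_pos: [614.3, -159.2, 57.7]
eef_rot: [-3.136, 0.614, 1.223]
wrist_force: [-0.6, -2.0, 3.5]
finger_gap: 65.8
```

```bash
python3 st.py
python3 - <<'E'
from vis import *
c=manip.camera("scene"); cv2.imwrite("pics/grasp.png",cv2.resize(c["color"][180:340,80:300],None,fx=3,fy=3))
E
```

```text
7.8 q [-0.6313  0.8373  1.3809  0.9198  1.405  -0.6762] p [ 614.27 -159.19   57.67] F [-0.6 -2.   3.5] gap 65.8
toolx [ 0.2784  0.7684 -0.5763] jaw [ 0.9391 -0.3436 -0.0046]
```

View pics/grasp.png

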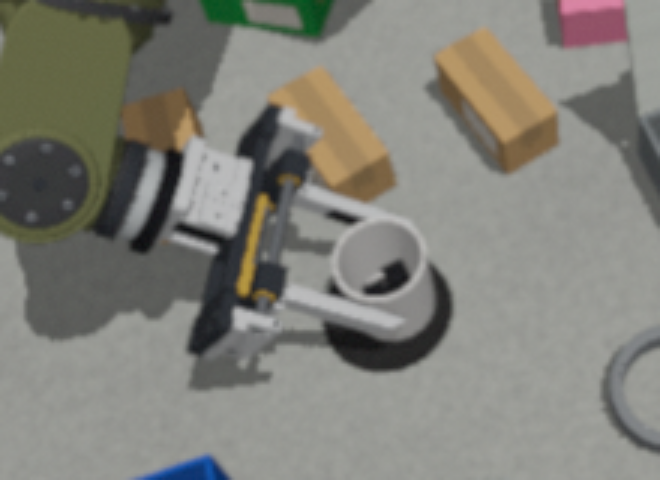

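Request:
jog_arm(
  series=[0, 0, 0, 0, 0, 0.03, -1, 0, 0, 0, 0, 0, 0.07, -1, 0, 0, 0, 0, 0, 0.11, -1, 0, 0, 0, 0, 0, 0.13, -1, 0, 0, 0, 0, 0, 0.13, -1],
)

```text
clock: 8.48
eef_pos: [614.3, -159.0, 187.7]
eef_rot: [-3.137, 0.615, 1.223]
wrist_force: [-0.2, -0.3, -2.6]
finger_gap: 65.8
```

```bash
python3 st.py
python3 - <<'E'
from plan import *; from vis import *
for n in("scene","top"):
    c=manip.camera(n); cv2.imwrite(f"pics/lift_{n}.png",c["color"])
    P=cloud(c); g=c["color"].max(2)
    for t in (45,55,60):
        m=np.uint8((np.hypot(P[...,0]-616,P[...,1]+165)<62)&(P[...,2]<14)&(g<t))
        k=max(cv2.findContours(m,0,1)[0],key=cv2.contourArea).reshape(-1,2)
        w=onplane(c,k,3); print(n,t,m.sum(),w[:,:2].min(0),w[:,:2].max(0),cv2.minEnclosingCircle(np.float32(w[:,:2])))
P=[([600,40,200],tool(88,10,180)),([590,135,158],tool(88,0,180)),([572,135,158],tool(88,0,270)),([588,135,158],tool(88,0,0))]
track(now(),P)
E
```

```text
8.475 q [-0.631   0.6544  1.3494  0.9023  1.5359 -0.5066] p [ 614.27 -159.04  187.71] F [-0.2 -0.3 -2.6] gap 65.8
toolx [ 0.2784  0.7679 -0.5769] jaw [ 0.9392 -0.3433 -0.0038]
scene 45 1182 [ 573.50722223 -214.68481676] [ 666.14989472 -117.93825004] ((617.408203125, -165.93589782714844), 48.89622497558594)
scene 55 1217 [ 572.78107033 -214.68481676] [ 666.83768575 -116.2689356 ] ((617.4255981445312, -165.65980529785156), 49.4511604309082)
scene 60 1231 [ 572.78107033 -215.13833067] [ 667.52553797 -116.2689356 ] ((617.92919921875, -166.211669921875), 49.980323791503906)
top 45 187 [ 569.30220432 -210.42032471] [ 605.40645725 -160.93327879] ((588.21630859375, -185.6866455078125), 26.332666397094727)
top 55 839 [ 567.01755421 -210.42032471] [ 664.02211233 -116.43095176] ((617.6207885742188, -164.14450073242188), 50.617191314697266)
top 60 909 [ 567.01755421 -210.42032471] [ 664.02211233 -114.20508151] ((616.6788330078125, -163.3385009765625), 51.23683166503906)
0 q [-0.4   0.73  1.45  1.21  1.75 -0.68] maxstep 0.03 err 0.0 | shift [-13.8 199.   14.3] rotvec [ 0.432 -0.091  0.309] ang 30.9 w [ 591. -207.  244.]
1 q [-0.26  0.82  1.55  1.41  1.73 -0.82] maxstep 0.02 err 0.0 | shift [-10.  95. -42.] rotvec [ 0.174 -0.006  0.   ] ang 10.0 w [ 581. -116.  158.]
2 q [-0.27  0.8   1.61  1.4   1.73  0.72] maxstep 0.13 err 0.0 | shift [-18.   0.   0.] rotvec [0.055 1.57  0.   ] ang 90.0 w [ 563. -116.  158.]
3 q [-0.26  0.82  1.56  1.41  1.73  2.32] maxstep 0.13 err 0.0 | shift [16.  0.  0.] rotvec [0.055 1.57  0.   ] ang 90.0 w [ 579. -116.  158.]
```

View pics/lift_top.png

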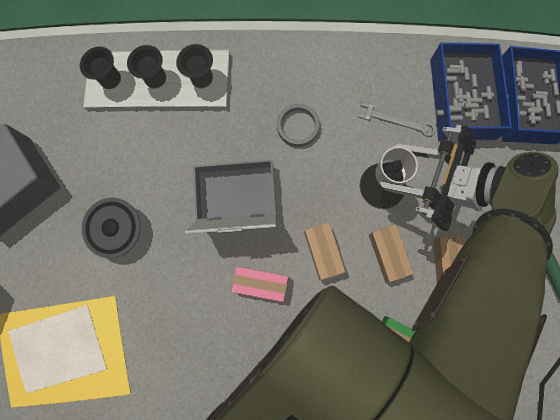

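The mat is now unobstructed in the top view at (383,190), with its centre at about (617,-165.5). The cup is held upright at (398,165) with feet visible inside.

Request:
jog_arm(
  series=[0.108, -0.023, 0.077, -0.004, 0.05, 0.004, -1, 0.216, -0.046, 0.155, -0.007, 0.1, 0.007, -1, 0.324, -0.068, 0.232, -0.01, 0.15, 0.01, -1, 0.432, -0.091, 0.309, -0.014, 0.199, 0.014, -1, 0.432, -0.091, 0.309, -0.014, 0.199, 0.014, -1, 0.432, -0.091, 0.309, -0.014, 0.199, 0.014, -1],
)

```text
clock: 9.32
eef_pos: [600.1, 39.6, 200.3]
eef_rot: [-3.141, 0.175, 1.534]
wrist_force: [0.6, -0.3, -1.8]
finger_gap: 66.0
```

Request:
jog_arm(
  series=[0.087, -0.003, 0, -0.005, 0.048, -0.021, -1, 0.174, -0.006, 0, -0.01, 0.095, -0.042, -1, 0.174, -0.006, 0, -0.01, 0.095, -0.042, -1, 0.174, -0.006, 0, -0.01, 0.095, -0.042, -1],
)

```text
clock: 9.82
eef_pos: [590.7, 133.7, 159.8]
eef_rot: [3.139, 0.002, 1.534]
wrist_force: [0.3, -0.2, -1.2]
finger_gap: 65.4
```

```bash
python3 st.py
python3 - <<'E'
from plan import *; from vis import *
c=manip.camera("scene"); cv2.imwrite("pics/over.png",cv2.resize(c["color"][130:330,180:430],None,fx=3,fy=3))
P=[([572,135,158],tool(88,0,270)),([588,135,158],tool(88,0,0))]
track(now(),P)
E
```

```text
9.825 q [-0.2615  0.8207  1.5523  1.407   1.7247 -0.8173] p [590.74 133.73 159.8 ] F [ 0.3 -0.2 -1.2] gap 65.4
toolx [ 0.0373  0.9993 -0.0018] jaw [ 0.9993 -0.0373  0.0022]
0 q [-0.27  0.8   1.61  1.4   1.73  0.72] maxstep 0.13 err 0.0 | shift [-19.1   1.8  -2.1] rotvec [5.900e-02 1.573e+00 1.000e-03] ang 90.2 w [ 563. -116.  158.]
1 q [-0.26  0.82  1.56  1.41  1.73  2.32] maxstep 0.13 err 0.0 | shift [16.  0.  0.] rotvec [0.055 1.57  0.   ] ang 90.0 w [ 579. -116.  158.]
```

View pics/over.png

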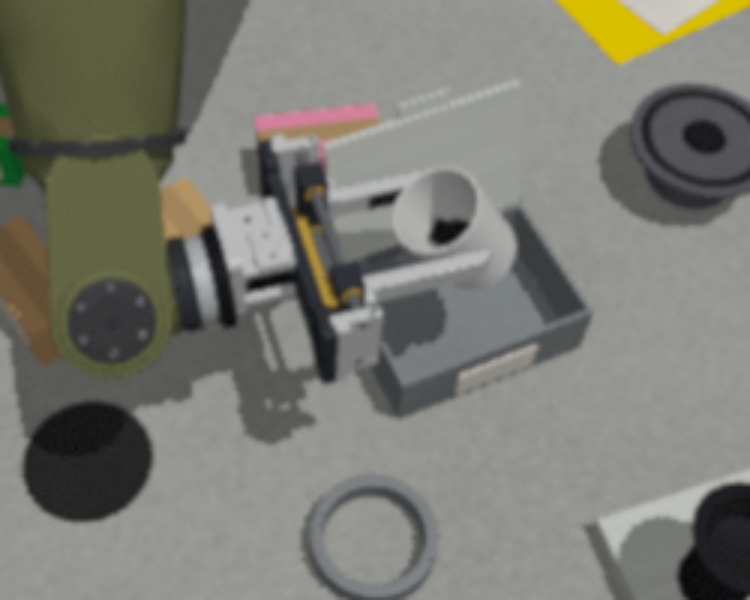

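The cup at crop (440,225) is over the box, with the fingers clear of the lid. Pouring now.

Request:
jog_arm(
  series=[0.007, 0.18, 0, -0.004, 0, -0.004, -1, 0.013, 0.36, 0, -0.007, 0, -0.008, -1, 0.02, 0.54, 0, -0.01, 0, -0.012, -1, 0.027, 0.72, 0, -0.013, 0, -0.016, -1, 0.033, 0.9, 0, -0.016, 0, -0.018, -1, 0.04, 1.08, 0, -0.018, 0, -0.018, -1, 0.047, 1.26, 0, -0.02, 0, -0.018, -1, 0.05, 1.36, 0, -0.02, 0, -0.018, -1, 0.054, 1.46, 0, -0.02, 0, -0.018, -1, 0.058, 1.56, 0, -0.02, 0, -0.018, -1, 0.061, 1.66, 0, -0.02, 0, -0.018, -1, 0.065, 1.76, 0, -0.02, 0, -0.018, -1, 0.069, 1.86, 0, -0.02, 0, -0.018, -1, 0.073, 1.96, 0, -0.018, 0, -0.018, -1, 0.076, 2.06, 0, -0.016, 0, -0.018, -1, 0.081, 2.2, 0, -0.014, 0, -0.018, -1, 0.087, 2.35, 0, -0.011, 0, -0.018, -1, 0.092, 2.5, 0, -0.008, 0, -0.018, -1, 0.098, 2.65, 0, -0.006, 0, -0.018, -1, 0.104, 2.8, 0, -0.004, 0, -0.018, -1],
)

```text
clock: 12.38
eef_pos: [587.1, 133.3, 142.6]
eef_rot: [-0.339, 0.0, 1.531]
wrist_force: [-0.0, 0.2, -0.7]
finger_gap: 66.1
```

Request:
jog_arm(
  series=[0.006, 0.16, 0, 0, 0, 0, -1, 0.012, 0.32, 0, 0, 0, 0, -1, 0.012, 0.32, 0, 0, 0, 0, -1, 0.012, 0.32, 0, 0, 0, 0, -1, 0.012, 0.32, 0, 0, 0, 0, -1, 0.012, 0.32, 0, 0, 0, 0, -1],
)

```text
clock: 13.12
eef_pos: [586.2, 134.9, 141.5]
eef_rot: [-0.022, -0.001, 1.532]
wrist_force: [0.2, -0.2, 0.3]
finger_gap: 65.9
```

```bash
python3 st.py
python3 - <<'E'
from vis import *
c=manip.camera("scene"); cv2.imwrite("pics/poured.png",cv2.resize(c["color"][130:330,180:430],None,fx=3,fy=3))
c=manip.camera("top"); cv2.imwrite("pics/pouredt.png",cv2.resize(c["color"][100:300,150:400],None,fx=3,fy=3))
E
```

```text
13.125 q [-0.2617  0.8489  1.5606  1.4038  1.7198  2.2685] p [586.22 134.91 141.49] F [ 0.2 -0.2  0.3] gap 65.9
toolx [0.0384 0.9993 0.0006] jaw [-0.999   0.0384 -0.0219]
```

View pics/poured.png

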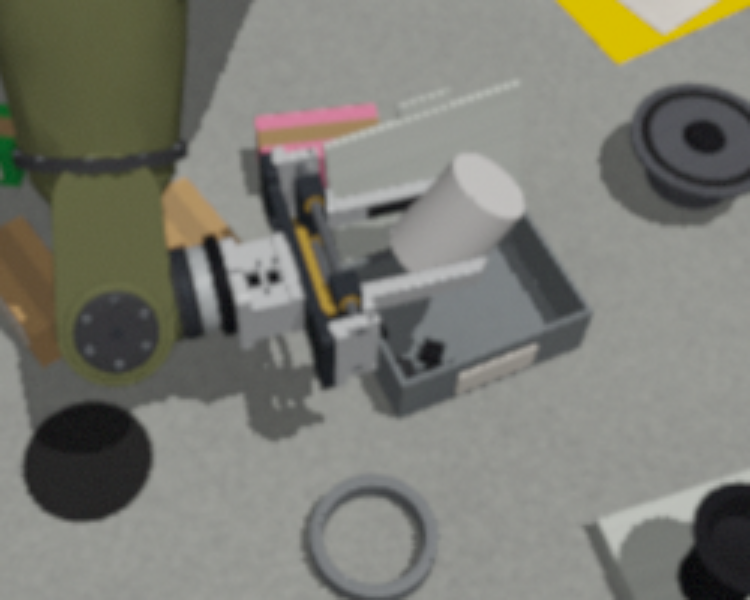

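View pics/pouredt.png

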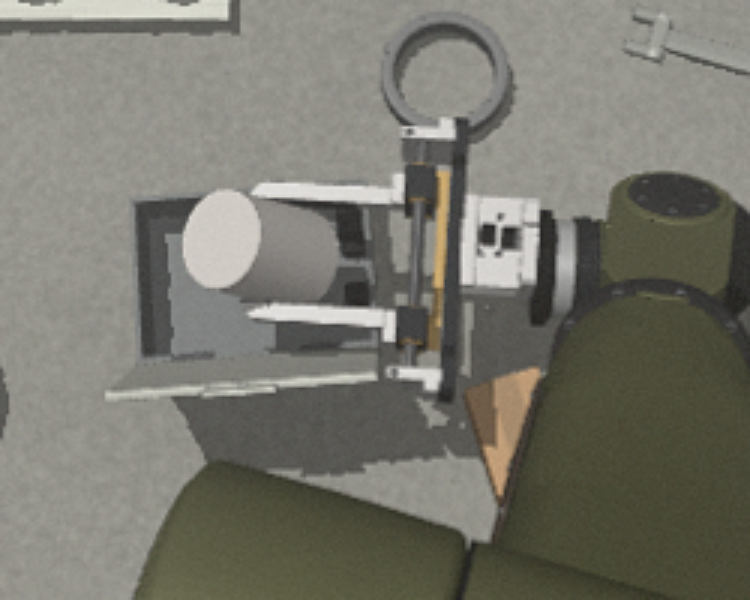

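The feet lie in the box at its -y end, seen at scene crop (430,350). Rolling the cup back upright.

Request:
jog_arm(
  series=[-0.007, -0.18, 0, -0.002, 0, 0.01, -1, -0.013, -0.36, 0, -0.004, 0, 0.018, -1, -0.02, -0.54, 0, -0.008, 0, 0.018, -1, -0.027, -0.72, 0, -0.01, 0, 0.018, -1, -0.033, -0.9, 0, -0.012, 0, 0.018, -1, -0.04, -1.08, 0, -0.014, 0, 0.018, -1, -0.047, -1.26, 0, -0.016, 0, 0.018, -1, -0.054, -1.44, 0, -0.016, 0, 0.018, -1, -0.06, -1.6, 0, -0.014, 0, 0.018, -1, -0.067, -1.78, 0, -0.01, 0, 0.018, -1, -0.073, -1.96, 0, -0.006, 0, 0.018, -1, -0.08, -2.14, 0, -0.002, 0, 0.018, -1, -0.087, -2.32, 0, 0.002, 0, 0.018, -1, -0.094, -2.5, 0, 0.004, 0, 0.018, -1, -0.1, -2.68, 0, 0.004, 0, 0.018, -1, -0.107, -2.86, 0, 0.004, 0, 0.018, -1, -0.114, -3.04, 0, 0.004, 0, 0.018, -1, -0.117, -3.12, 0, 0.004, 0, 0.018, -1, -0.117, -3.12, 0, 0.004, 0, 0.018, -1],
)

```text
clock: 15.6
eef_pos: [590.1, 135.0, 159.4]
eef_rot: [3.141, 0.001, 1.534]
wrist_force: [-0.9, 0.0, -1.6]
finger_gap: 65.6
```

Request:
jog_arm(
  series=[-0.087, 0.003, 0, 0.005, -0.048, 0.021, -1, -0.174, 0.006, 0, 0.01, -0.095, 0.042, -1, -0.174, 0.006, 0, 0.01, -0.095, 0.042, -1],
)

```text
clock: 15.98
eef_pos: [601.3, 37.2, 204.0]
eef_rot: [3.136, 0.177, 1.53]
wrist_force: [0.3, 0.6, -1.0]
finger_gap: 65.7
```

```bash
python3 st.py
python3 - <<'E'
from plan import *
from scipy.spatial.transform import Rotation as Ro
# grasp orientation from recorded state
Rg=Ro.from_euler('xyz',[-3.136,0.614,1.223]).as_matrix()
c=np.array([614.3+3.7,-159.2-7.7,57.7])
track(now(),[(c+[0,0,110],Rg),(c,Rg)])
from vis import *
k=manip.camera("top"); cv2.imwrite("pics/chk.png",cv2.resize(k["color"][100:300,150:450],None,fx=2.6,fy=2.6))
E
```

```text
15.975 q [-0.4001  0.7286  1.4503  1.2148  1.755  -0.6789] p [601.26  37.2  204.04] F [ 0.3  0.6 -1. ] gap 65.7
toolx [ 0.0402  0.9835 -0.1765] jaw [ 0.9992 -0.0399  0.0052]
0 q [-0.64  0.69  1.33  0.9   1.53 -0.53] maxstep 0.03 err 0.0 | shift [  16.6 -203.8  -36.3] rotvec [-0.428  0.095 -0.306] ang 30.6 w [ 548. -360.  313.]
1 q [-0.64  0.85  1.36  0.92  1.42 -0.67] maxstep 0.01 err 0.0 | shift [   0.    0. -110.] rotvec [0. 0. 0.] ang 0.0 w [ 548. -360.  203.]
```

View pics/chk.png

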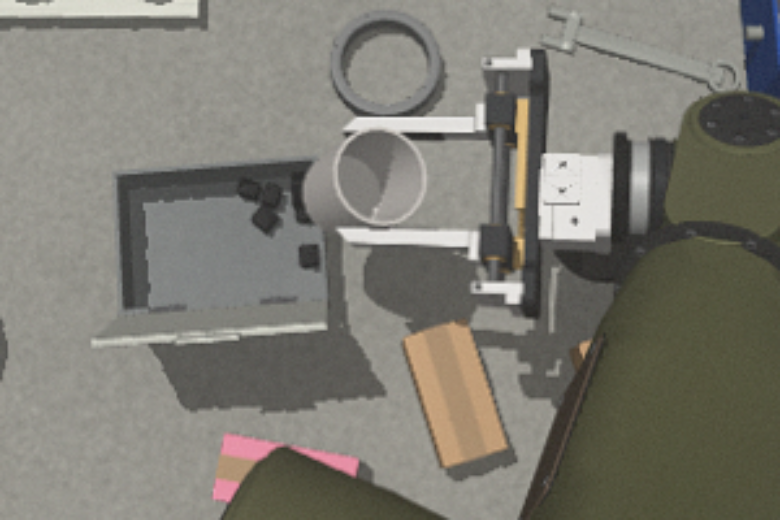

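The cup at (380,180) is empty and the feet are all in the box. Taking the cup back to the mat.

Request:
jog_arm(
  series=[-0.107, 0.024, -0.077, 0.004, -0.051, -0.009, -1, -0.214, 0.048, -0.153, 0.008, -0.102, -0.018, -1, -0.321, 0.071, -0.23, 0.012, -0.153, -0.027, -1, -0.428, 0.095, -0.306, 0.017, -0.204, -0.036, -1, -0.428, 0.095, -0.306, 0.017, -0.204, -0.036, -1, -0.428, 0.095, -0.306, 0.017, -0.204, -0.036, -1, -0.428, 0.095, -0.306, 0.017, -0.204, -0.036, -1],
)

```text
clock: 16.9
eef_pos: [617.1, -162.3, 164.7]
eef_rot: [-3.127, 0.61, 1.232]
wrist_force: [0.8, -0.8, -1.4]
finger_gap: 65.6
```

Request:
jog_arm(
  series=[0, 0, 0, 0, 0, -0.04, -1, 0, 0, 0, 0, 0, -0.08, -1, 0, 0, 0, 0, 0, -0.095, -1, 0, 0, 0, 0, 0, -0.1, -1, 0, 0, 0, 0, 0, -0.1, -1],
)

```text
clock: 17.52
eef_pos: [617.6, -164.0, 66.5]
eef_rot: [-3.131, 0.611, 1.228]
wrist_force: [-1.2, 0.2, -0.7]
finger_gap: 65.7
```

```bash
python3 st.py
python3 - <<'E'
from vis import *
for n in("scene","top"):
    c=manip.camera(n); P=cloud(c); X,Y,Z=np.moveaxis(P,2,0)
    m=(Z>80)&(Z<100)&(np.hypot(X-617,Y+165)<48)&(c["color"].max(2)>90)
    q=P[m]; print(n,len(q),np.median(q[:,2]),cv2.minEnclosingCircle(np.float32(q[:,:2])))
cv2.imwrite("pics/b.png",cv2.resize(manip.camera("scene")["color"][200:320,130:290],None,fx=4,fy=4))
E
```

```text
17.525 q [-0.6345  0.8358  1.3594  0.9151  1.4258 -0.6572] p [ 617.57 -164.02   66.46] F [-1.2  0.2 -0.7] gap 65.7
toolx [ 0.2753  0.7712 -0.5739] jaw [ 0.9397 -0.3418 -0.0085]
scene 375 89.00587537123488 ((615.3648681640625, -171.05447387695312), 45.7718391418457)
top 320 89.3157011449631 ((615.455810546875, -171.59677124023438), 45.91515350341797)
```

View pics/b.png

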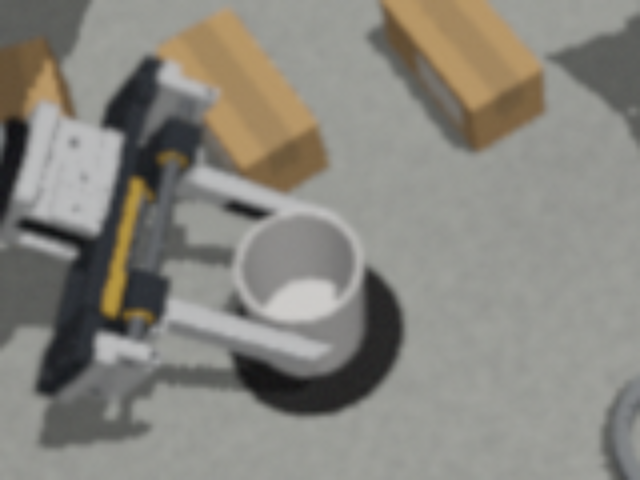

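Request:
jog_arm(
  series=[0, 0.004, -0.005, 0.0005, -0.003, -0.005, -1, 0, 0.004, -0.005, 0.0005, -0.003, -0.008, -1, 0, 0.004, -0.005, 0.0005, -0.003, -0.009, -1, 0, 0.004, -0.005, 0.0005, -0.003, -0.009, -1],
)

```text
clock: 18.18
eef_pos: [618.0, -167.5, 57.3]
eef_rot: [-3.127, 0.612, 1.224]
wrist_force: [-0.2, -1.9, 4.5]
finger_gap: 65.4
```

Request:
jog_arm(
  series=[0, 0, 0, 0, 0, 0, -1, 0, 0, 0, 0, 0, 0, -1],
)

```text
clock: 18.42
eef_pos: [618.1, -167.5, 57.3]
eef_rot: [-3.127, 0.612, 1.224]
wrist_force: [0.1, -2.4, 5.4]
finger_gap: 65.7
```

```bash
python3 st.py
```

```text
18.425 q [-0.6384  0.8528  1.3532  0.9156  1.419  -0.6617] p [ 618.05 -167.48   57.25] F [ 0.1 -2.4  5.4] gap 65.7
toolx [ 0.2778  0.7698 -0.5746] jaw [ 0.9376 -0.3474 -0.012 ]
```

Contact at 5 N. Opening, then backing out along the fingers.

Request:
jog_arm(
  series=[0, 0, 0, 0, 0, 0, 1, 0, 0, 0, 0, 0, 0, 1, 0, 0, 0, 0, 0, 0, 1, 0, 0, 0, 0, 0, 0, 1, 0, 0, 0, 0, 0, 0, 1, 0, 0, 0, 0, 0, 0, 1],
)

```text
clock: 19.18
eef_pos: [617.7, -167.0, 56.4]
eef_rot: [-3.125, 0.613, 1.226]
wrist_force: [-0.7, -0.2, -0.1]
finger_gap: 93.8
```

Request:
jog_arm(
  series=[0, 0, 0, -0.011, -0.031, 0.023, 1, 0, 0, 0, -0.022, -0.062, 0.046, 1, 0, 0, 0, -0.033, -0.092, 0.069, 1, 0, 0, 0, -0.036, -0.1, 0.11, 1, 0, 0, 0, -0.036, -0.1, 0.15, 1, 0, 0, 0, -0.036, -0.1, 0.19, 1, 0, 0, 0, -0.036, -0.1, 0.19, 1],
)

```text
clock: 20.05
eef_pos: [582.1, -267.4, 249.7]
eef_rot: [-3.132, 0.615, 1.222]
wrist_force: [-0.0, 0.1, 0.2]
finger_gap: 94.0
```

```bash
python3 st.py;python3 - <<'E'
from vis import *
for n in("scene","top"):
    c=manip.camera(n); P=cloud(c); X,Y,Z=np.moveaxis(P,2,0)
    m=(Z>76)&(Z<90)&(np.hypot(X-617,Y+165)<48)
    q=P[m]; print(n,len(q),np.median(q[:,2]),cv2.minEnclosingCircle(np.float32(q[:,:2])))
    g=c["color"].max(2); m=np.uint8((np.hypot(X-616,Y+165)<62)&(Z<14)&(g<55))
    w=onplane(c,cv2.findNonZero(m).reshape(-1,2),3)[:,:2]; print("mat",w.min(0),w.max(0),cv2.minEnclosingCircle(np.float32(w)))
    if n=="scene": cv2.imwrite("pics/cupdone.png",c["color"])
    print(cartons(c))
E
```

```text
20.05 q [-0.7859  0.6791  1.1561  0.8522  1.7552 -0.4647] p [ 582.09 -267.42  249.73] F [-0.   0.1  0.2] gap 94.0
toolx [ 0.2789  0.7679 -0.5768] jaw [ 0.9379 -0.3468 -0.0082]
scene 188 81.5573122773705 ((618.1493530273438, -167.986572265625), 35.3248405456543)
mat [ 584.96139341 -214.2347274 ] [ 667.52553797 -116.2689356 ] ((618.0325927734375, -166.0583038330078), 49.82320022583008)
[([539.0, 81.0], 4756, 339.5, [305.9, 822.9, 232.9, 96.9, -41.1]), ([70.0, 205.0], 360, 327.5, [586.1, -344.6, 79.4, 17.7, -20.4]), ([246.0, 212.0], 1076, 54.0, [466.0, -35.2, 111.1, 54.0, 18.5]), ([191.0, 226.0], 1109, 54.1, [465.1, -175.9, 110.4, 53.0, 19.6]), ([137.0, 234.0], 1139, 53.8, [447.9, -307.6, 110.7, 53.3, 4.4])]
top 181 81.1694841914416 ((619.9823608398438, -166.30364990234375), 35.09016418457031)
mat [ 567.01755421 -215.22542639] [ 666.44224068 -116.43057941] ((617.8680419921875, -164.4353485107422), 50.89622116088867)
[([324.0, 251.0], 1434, 52.7, [467.4, -34.7, 107.9, 54.1, 18.5]), ([391.0, 253.0], 1540, 53.0, [464.9, -176.0, 109.7, 54.8, 19.2]), ([451.0, 262.0], 1624, 52.7, [448.9, -306.9, 110.6, 56.0, 4.6]), ([260.0, 284.0], 491, 53.1, [395.3, 99.2, 110.6, 19.0, 81.0])]
```

View pics/cupdone.png

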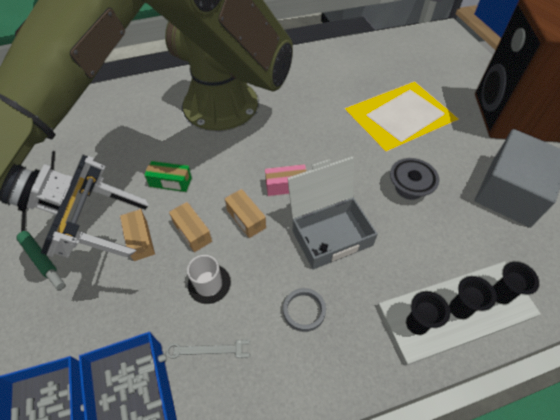

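Run:
```python
from plan import *
def down(j):
    a=np.radians(j); x=np.array([0,0,-1.]);y=np.array([np.cos(a),np.sin(a),0]); return np.c_[x,y,np.cross(x,y)]
c,s=np.cos(np.radians(5.6)),np.sin(np.radians(5.6))
L=lambda x,y,z: [590.5+c*x-s*y,159.5+s*x+c*y,z]
track(now(),[((500,-230,330),down(-20)),((430,60,330),down(-84.4)),(L(-150,0,330),down(-84.4)),(L(-150,0,165),down(-84.4)),(L(-38,0,165),down(-84.4))])
```

```text
0 q [-0.5   0.24  1.35 -0.    1.55 -0.15] maxstep 0.08 err 0.0 | shift [-81.4  37.1  83.9] rotvec [-0.904  0.318  0.011] ang 54.9 w [ 500. -230.  581.]
1 q [ 0.05 -0.03  1.65 -0.    1.52  1.53] maxstep 0.15 err 0.0 | shift [-70. 290.   0.] rotvec [ 0.     0.    -1.124] ang 64.4 w [430.  60. 581.]
2 q [0.24 0.04 1.58 0.   1.52 1.71] maxstep 0.02 err 0.0 | shift [11.2 84.9  0. ] rotvec [0. 0. 0.] ang 0.0 w [441. 145. 581.]
3 q [ 0.24  0.17  1.83 -0.    1.14  1.71] maxstep 0.03 err 0.0 | shift [   0.    0. -165.] rotvec [0. 0. 0.] ang 0.0 w [441. 145. 416.]
4 q [0.21 0.41 1.52 0.   1.21 1.68] maxstep 0.03 err 0.0 | shift [111.5  10.9   0. ] rotvec [0. 0. 0.] ang 0.0 w [553. 156. 416.]
```

Request:
jog_arm(
  series=[-0.904, 0.318, 0.011, -0.081, 0.037, 0.084, 1, -0.904, 0.318, 0.011, -0.081, 0.037, 0.084, 1, -0.904, 0.318, 0.011, -0.081, 0.037, 0.084, 1, -0.904, 0.318, 0.011, -0.081, 0.037, 0.084, 1, -0.904, 0.318, 0.011, -0.081, 0.037, 0.084, 1, -0.904, 0.318, 0.011, -0.081, 0.037, 0.084, 1, -0.904, 0.318, 0.011, -0.081, 0.037, 0.084, 1],
)

```text
clock: 21.02
eef_pos: [500.6, -229.8, 329.4]
eef_rot: [-2.584, 1.567, 1.78]
wrist_force: [-0.0, -0.3, 0.8]
finger_gap: 94.2
```

Request:
jog_arm(
  series=[0, 0, -0.562, -0.035, 0.145, 0, -1, 0, 0, -0.562, -0.035, 0.145, 0, -1, 0, 0, -0.562, -0.035, 0.145, 0, -1, 0, 0, -1.124, -0.059, 0.375, 0, -1, 0, 0, -1.124, -0.059, 0.375, 0, -1, 0, 0, -1.124, -0.059, 0.375, 0, -1, 0, 0, -1.124, -0.059, 0.375, 0, -1, 0, 0, -1.124, -0.059, 0.375, 0, -1, 0, 0, -1.124, -0.059, 0.375, 0, -1],
)

```text
clock: 22.15
eef_pos: [441.8, 144.4, 329.9]
eef_rot: [-0.361, 1.569, 2.879]
wrist_force: [0.4, -0.3, -0.0]
finger_gap: 7.0
```

```bash
python3 st.py
```

```text
22.15 q [0.2366 0.0446 1.5767 0.0009 1.5219 1.7089] p [441.83 144.42 329.91] F [ 0.4 -0.3 -0. ] gap 7.0
toolx [-0.0017  0.0005 -1.    ] jaw [ 0.0984 -0.9952 -0.0006]
```

Request:
jog_arm(
  series=[0, 0, 0, 0, 0, -0.06, -1, 0, 0, 0, 0, 0, -0.12, -1, 0, 0, 0, 0, 0, -0.165, -1, 0, 0, 0, 0, 0, -0.165, -1, 0, 0, 0, 0.02, 0.002, -0.165, -1, 0, 0, 0, 0.03, 0.003, -0.165, -1, 0, 0, 0, 0.04, 0.004, -0.165, -1, 0, 0, 0, 0.05, 0.005, -0.165, -1, 0, 0, 0, 0.06, 0.006, -0.165, -1, 0, 0, 0, 0.068, 0.007, -0.165, -1, 0, 0, 0, 0.076, 0.007, -0.165, -1, 0, 0, 0, 0.084, 0.008, -0.165, -1, 0, 0, 0, 0.092, 0.009, -0.165, -1, 0, 0, 0, 0.1, 0.01, -0.165, -1, 0, 0, 0, 0.104, 0.01, -0.165, -1],
)

```text
clock: 24.02
eef_pos: [546.1, 155.1, 165.4]
eef_rot: [1.34, 1.57, -1.704]
wrist_force: [0.7, -0.2, 1.2]
finger_gap: 0.8
```

```bash
python3 st.py
python3 - <<'E'
from vis import *
cv2.imwrite("pics/lid1.png",manip.camera("scene")["color"])
E
```

```text
24.025 q [ 0.2123  0.3925  1.5388 -0.0004  1.2104  1.6855] p [546.12 155.06 165.37] F [ 0.7 -0.2  1.2] gap 0.8
toolx [-0.0001 -0.0004 -1.    ] jaw [ 0.0976 -0.9952  0.0004]
```

View pics/lid1.png

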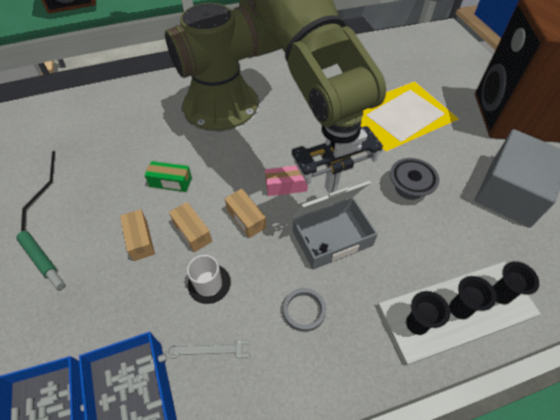

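The lid edge, now near (335,190), has moved forward and is falling. I'll let it drop, then rise.

Request:
jog_arm(
  series=[0, 0, 0, 0.01, 0, 0, -1, 0, 0, 0, 0.01, 0, 0, -1, 0, 0, 0, 0.01, 0, 0, -1, 0, 0, 0, 0.01, 0, 0, -1, 0, 0, 0, 0, 0, 0.06, -1, 0, 0, 0, 0, -0.04, 0.12, -1, 0, 0, 0, -0.04, -0.1, 0.165, 1, 0, 0, 0, -0.07, -0.16, 0.165, 1, 0, 0, 0, -0.1, -0.2, 0.165, 1, 0, 0, 0, -0.1, -0.2, 0.165, 1, 0, 0, 0, -0.1, -0.2, 0.165, 1],
)

```text
clock: 25.45
eef_pos: [445.5, -45.4, 330.8]
eef_rot: [2.61, 1.57, -0.435]
wrist_force: [0.4, 0.2, -0.8]
finger_gap: 47.1
```

```bash
python3 st.py
python3 - <<'E'
from vis import *
for n in("scene","top"):
    c=manip.camera(n); P=cloud(c); X,Y,Z=np.moveaxis(P,2,0)
    m=(Z>59)&(Z<72)&(np.hypot(X-590,Y-159)<125)
    q=P[m]; print(n,m.sum(),np.median(q[:,2]),rect(q))
    # plane tilt
    A=np.c_[q[:,:2]-[590,159],np.ones(len(q))]; print(np.linalg.lstsq(A,q[:,2],rcond=None)[0])
    cv2.imwrite(f"pics/lid2{n}.png",c["color"]); print(cartons(c))
E
```

```text
25.45 q [-0.1832  0.0028  1.6174 -0.0002  1.5204  1.2915] p [445.54 -45.37 330.78] F [ 0.4  0.2 -0.8] gap 47.1
toolx [ 0.0008 -0.0004 -1.    ] jaw [ 0.096  -0.9954  0.0005]
scene 3153 64.596804230781 [592.1 159.7 171.4 141.3 -84.4]
[-9.01943322e-05  2.61285875e-04  6.45702603e+01]
[([542.0, 78.0], 4014, 339.6, [306.5, 823.5, 230.4, 94.5, -41.1]), ([246.0, 212.0], 1084, 54.0, [466.1, -35.4, 110.6, 54.0, 18.8]), ([191.0, 226.0], 1128, 54.1, [464.5, -175.8, 111.0, 54.3, 19.1]), ([137.0, 235.0], 1194, 53.8, [448.6, -307.5, 111.2, 53.7, 4.1])]
top 4672 63.24629510240811 [592.7 159.8 171.1 141.2 -84.4]
[1.83178517e-03 8.50212599e-04 6.32747504e+01]
[([451.0, 262.0], 1633, 52.8, [449.0, -307.4, 110.8, 56.0, 4.1]), ([260.0, 284.0], 490, 53.2, [395.3, 99.2, 110.6, 19.0, 80.8])]
```

View pics/lid2scene.png

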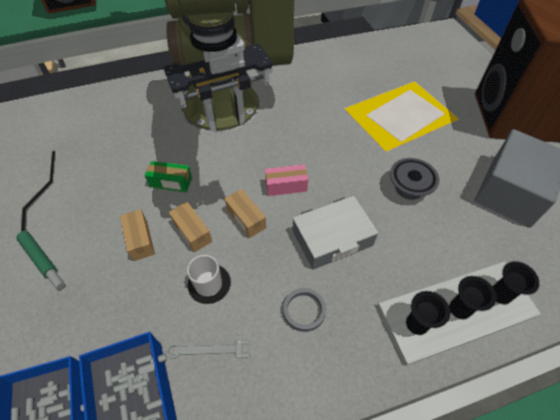

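View pics/lid2top.png

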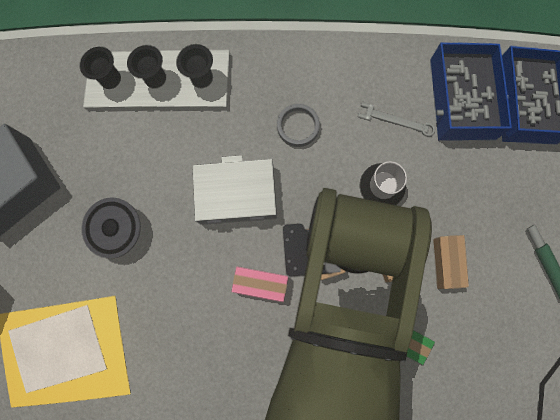

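Run:
```python
from vis import *
c5,s5=np.cos(np.radians(5.6)),np.sin(np.radians(5.6))
for n in("scene","top"):
    c=manip.camera(n); P=cloud(c); X,Y,Z=np.moveaxis(P,2,0)
    lx=(X-590.5)*c5+(Y-159.5)*s5; ly=-(X-590.5)*s5+(Y-159.5)*c5
    zt=64.5 if n=="scene" else 63.3
    m=(abs(Z-zt)<2.5)&(abs(lx)<90)&(abs(ly)<100)
    k=m&(abs(ly)>25)&(abs(ly)<75); print(n,"x",np.percentile(lx[k],[.5,99.5]), [np.percentile(lx[m&(abs(ly-v)<10)],[1,99]).round(1) for v in(-60,60)])
    k=m&(abs(lx)<50); print("y",np.percentile(ly[k],[.5,99.5]))
```

```text
scene x [-65.48076469  58.50315271] [array([-63.6,  58.2]), array([-62.1,  58.3])]
y [-85.02473353  83.77251227]
top x [-66.26307073  59.21196544] [array([-63. ,  58.5]), array([-63.4,  58.5])]
y [-84.58221089  84.12460827]
```

Lid closed and flat: z is 64.5 with no tilt. It is white at scene (337,232) and top (234,190). First carton is the plain cardboard one at scene (246,212), not the pink one at (287,180); the earlier crop pics/crop0.png confirmed that.

Request:
jog_arm(
  series=[0, 0, 0.115, 0.021, 0.01, -0.06, 1, 0, 0, 0.229, 0.021, 0.01, -0.12, 1, 0, 0, 0.229, 0.021, 0.01, -0.18, 1, 0, 0, 0.229, 0.021, 0.01, -0.22, 1, 0, 0, 0.229, 0.021, 0.01, -0.22, 1, 0, 0, 0.229, 0.021, 0.01, -0.22, 1],
)

```text
clock: 26.4
eef_pos: [467.6, -34.7, 111.9]
eef_rot: [2.468, 1.569, -0.346]
wrist_force: [0.8, -0.1, 0.1]
finger_gap: 94.3
```

```bash
python3 st.py
python3 - <<'E'
from vis import *
c=manip.camera("scene"); print(cartons(c)); cv2.imwrite("pics/ga.png",cv2.resize(c["color"][130:290,130:330],None,fx=3.5,fy=3.5))
E
```

```text
26.4 q [-0.152   0.2539  1.8655 -0.0004  1.0205  1.0915] p [467.64 -34.69 111.92] F [ 0.8 -0.1  0.1] gap 94.3
toolx [ 0.0017 -0.0006 -1.    ] jaw [ 0.3217 -0.9468  0.0011]
[([540.0, 80.0], 4504, 339.5, [307.2, 822.9, 230.4, 94.7, -41.0]), ([173.0, 39.0], 251, 284.6, [-6.7, -96.7, 45.8, 21.2, -6.0]), ([246.0, 213.0], 1041, 54.2, [467.2, -34.7, 108.8, 54.1, 18.3]), ([191.0, 226.0], 1118, 54.0, [464.8, -176.2, 111.8, 53.2, 19.0]), ([137.0, 235.0], 1192, 53.8, [448.7, -307.6, 110.6, 53.5, 4.4])]
```

View pics/ga.png

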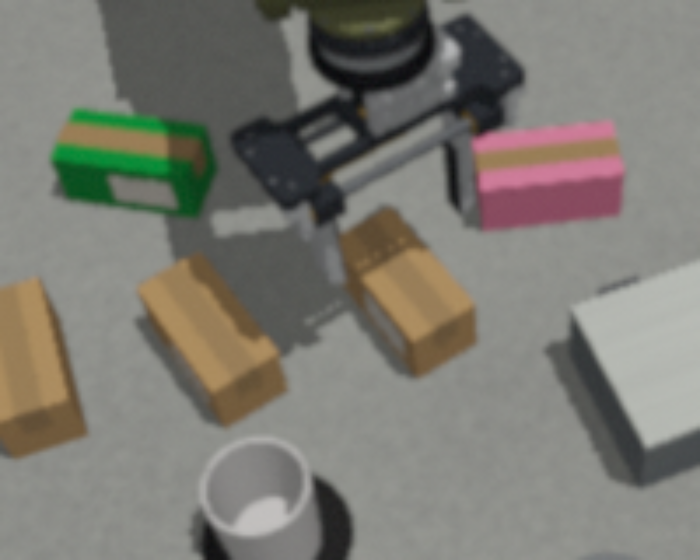

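The gripper straddles the carton at crop (410,290), clear of the pink and green blocks.

Request:
jog_arm(
  series=[0, 0, 0, 0, 0, -0.03, 1, 0, 0, 0, 0, 0, -0.06, 1, 0, 0, 0, 0, 0, -0.08, 1, 0, 0, 0, 0, 0, -0.08, 1, 0, 0, 0, 0, 0, -0.08, 1, 0, 0, 0, 0, 0, -0.08, -1, 0, 0, 0, 0, 0, -0.08, -1, 0, 0, 0, 0, 0, -0.08, -1, 0, 0, 0, 0, 0, -0.08, -1, 0, 0, 0, 0, 0, -0.08, -1],
  squeeze=30,
)

```text
clock: 27.7
eef_pos: [466.7, -35.0, 30.5]
eef_rot: [1.21, 1.57, -1.605]
wrist_force: [-0.8, -0.1, 1.0]
finger_gap: 53.9
```

```bash
python3 st.py
```

```text
27.7 q [-0.153   0.3932  1.9142 -0.0004  0.8342  1.0914] p [466.66 -35.    30.48] F [-0.8 -0.1  1. ] gap 53.9
toolx [-0.     -0.0003 -1.    ] jaw [ 0.3209 -0.9471  0.0003]
```

Request:
jog_arm(
  series=[0, 0, 0, 0, 0, 0.04, -1, 0, 0, 0, 0, 0, 0.1, -1, 0, 0, 0, 0, 0, 0.16, -1, 0, 0, 0, 0, 0, 0.16, -1, 0, 0, 0, 0, 0, 0.16, -1],
)

```text
clock: 28.32
eef_pos: [466.0, -34.9, 189.2]
eef_rot: [-0.263, 1.569, -3.078]
wrist_force: [-0.2, -0.1, -3.3]
finger_gap: 53.4
```

```bash
python3 st.py
python3 - <<'E'
from plan import *
s=manip.read_state(); R=Ro.from_euler('xyz',s["eef_rot"]).as_matrix(); j=np.degrees(np.arctan2(R[1,1],R[0,1]))
print("jaw",j,"yaw needed",np.radians(5.6-j),"shift",np.array([590.2,159.1])-s["eef_pos"][:2])
E
```

```text
28.325 q [-0.153   0.151   1.7893 -0.0004  1.203   1.0912] p [466.05 -34.92 189.19] F [-0.2 -0.1 -3.3] gap 53.4
toolx [-0.0017 -0.0001 -1.    ] jaw [ 0.321  -0.9471 -0.0005]
jaw -71.27843448298634 yaw needed 1.3417818055068562 shift [124.15332285 194.01532289]
```

Request:
jog_arm(
  series=[0, 0, 0.17, 0.015, 0.024, 0, -1, 0, 0, 0.34, 0.031, 0.048, 0, -1, 0, 0, 0.51, 0.047, 0.073, 0, -1, 0, 0, 0.68, 0.062, 0.097, 0, -1, 0, 0, 0.85, 0.078, 0.122, 0, -1, 0, 0, 1.02, 0.094, 0.147, 0, -1, 0, 0, 1.19, 0.11, 0.17, 0, -1, 0, 0, 1.342, 0.124, 0.194, 0, -1, 0, 0, 1.342, 0.124, 0.194, 0, -1, 0, 0, 1.342, 0.124, 0.194, -0.04, -1, 0, 0, 1.342, 0.124, 0.194, -0.075, -1, 0, 0, 1.342, 0.124, 0.194, -0.075, -1, 0, 0, 1.342, 0.124, 0.194, -0.075, -1],
)

```text
clock: 29.95
eef_pos: [591.0, 158.7, 116.4]
eef_rot: [1.504, 1.57, 0.03]
wrist_force: [0.6, -0.3, -2.9]
finger_gap: 54.3
```

```bash
python3 st.py
cat > tgt.py <<'E'
from plan import *
s=manip.read_state(); R=Ro.from_euler('xyz',s["eef_rot"]).as_matrix(); j=np.degrees(np.arctan2(R[1,1],R[0,1]))
print("jaw",j,"yaw needed",np.radians(5.6-j),"shift",np.array([590.2,159.1])-s["eef_pos"][:2])
E
python3 tgt.py
```

```text
29.95 q [ 0.2026  0.5379  1.447  -0.0002  1.1556  0.1059] p [590.95 158.72 116.37] F [ 0.6 -0.3 -2.9] gap 54.3
toolx [ 0.0011  0.     -1.    ] jaw [0.9953 0.0967 0.0011]
jaw 5.548651787473794 yaw needed 0.0008961953735960806 shift [-0.75223519  0.38367435]
```

Request:
jog_arm(
  series=[0, 0, 0, -0.001, 0, -0.01, -1, 0, 0, 0, -0.001, 0, -0.018, -1, 0, 0, 0, -0.001, 0, -0.021, -1, 0, 0, 0, -0.001, 0, -0.021, -1, 0, 0, 0, -0.001, 0, -0.021, -1],
)

```text
clock: 30.58
eef_pos: [589.7, 159.0, 95.0]
eef_rot: [1.387, 1.57, -0.086]
wrist_force: [-4.6, -1.6, 5.8]
finger_gap: 53.5
```

```bash
python3 st.py; python3 tgt.py
```

```text
30.575 q [ 0.2035  0.5611  1.4656 -0.0002  1.1144  0.1056] p [589.67 158.99  94.98] F [-4.6 -1.6  5.8] gap 53.5
toolx [ 0.0005 -0.     -1.    ] jaw [0.9952 0.0978 0.0005]
jaw 5.613560910066143 yaw needed -0.00023668253022104347 shift [0.53471435 0.1095351 ]
```

Resting with 6 N of contact. Releasing and rising.

Request:
jog_arm(
  series=[0, 0, 0, 0, 0, 0, 1, 0, 0, 0, 0, 0, 0, 1, 0, 0, 0, 0, 0, 0, 1, 0, 0, 0, 0, 0, 0, 1, 0, 0, 0, 0, 0, 0.03, 1, 0, 0, 0, 0, 0, 0.08, 1, 0, 0, 0, 0, 0, 0.14, 1, 0, 0, 0, 0, 0, 0.2, 1, 0, 0, 0, -0.02, -0.05, 0.23, 1, 0, 0, 0, -0.04, -0.11, 0.23, 1, 0, 0, 0, -0.06, -0.17, 0.23, 1, 0, 0, 0, -0.08, -0.22, 0.23, 1, 0, 0, 0, -0.08, -0.22, 0.23, 1, 0, 0, 0, -0.08, -0.22, 0.23, 1],
)

```text
clock: 32.33
eef_pos: [509.9, -60.6, 324.6]
eef_rot: [1.599, 1.57, 0.126]
wrist_force: [0.4, 0.6, -0.8]
finger_gap: 94.3
```

```bash
python3 st.py
python3 - <<'E'
from vis import *
for n in("scene","top"):
    c=manip.camera(n); print(n,cartons(c)); cv2.imwrite(f"pics/s1{n}.png",c["color"])
E
```

```text
32.325 q [-0.1898  0.159   1.4632  0.0002  1.5187 -0.2876] p [509.86 -60.65 324.56] F [ 0.4  0.6 -0.8] gap 94.3
toolx [ 0.0007  0.0001 -1.    ] jaw [0.9952 0.0976 0.0007]
scene [([540.0, 80.0], 4404, 339.6, [305.1, 825.0, 230.7, 94.7, -41.2]), ([335.0, 217.0], 1327, 118.7, [589.0, 158.6, 111.3, 55.2, -84.0]), ([191.0, 226.0], 1114, 54.0, [463.8, -176.4, 111.9, 52.6, 19.2]), ([137.0, 235.0], 1193, 53.9, [448.2, -307.6, 111.7, 53.5, 4.3])]
top [([231.0, 186.0], 1638, 117.4, [589.5, 158.9, 111.1, 54.5, -84.1]), ([451.0, 262.0], 1630, 52.9, [449.0, -307.2, 110.7, 56.0, 3.9]), ([260.0, 284.0], 491, 53.3, [395.3, 99.1, 110.5, 19.1, 80.9])]
```

View pics/s1scene.png

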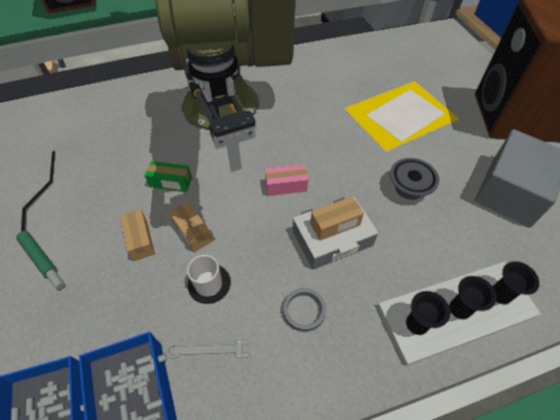

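The first carton is on the lid at scene (337,217), centred at (589.3,158.8) and aligned to within 0.5°. Next is the plain carton at scene (191,226).

Request:
jog_arm(
  series=[0, 0, -0.17, -0.006, -0.015, -0.02, 1, 0, 0, -0.34, -0.012, -0.03, -0.05, 1, 0, 0, -0.51, -0.018, -0.045, -0.08, 1, 0, 0, -0.68, -0.024, -0.06, -0.1, 1, 0, 0, -0.85, -0.03, -0.075, -0.1, 1, 0, 0, -1.02, -0.036, -0.09, -0.1, 1, 0, 0, -1.19, -0.042, -0.105, -0.12, 1, 0, 0, -1.334, -0.045, -0.115, -0.15, 1, 0, 0, -1.334, -0.045, -0.115, -0.19, 1, 0, 0, -1.334, -0.045, -0.115, -0.212, 1, 0, 0, -1.334, -0.045, -0.115, -0.212, 1, 0, 0, -1.334, -0.045, -0.115, -0.212, 1],
)

```text
clock: 33.92
eef_pos: [465.4, -175.7, 113.4]
eef_rot: [2.163, 1.569, -0.642]
wrist_force: [0.7, 0.1, 0.0]
finger_gap: 94.2
```

```bash
python3 st.py
python3 - <<'E'
from vis import *
c=manip.camera("scene"); print(cartons(c)); cv2.imwrite("pics/gb.png",cv2.resize(c["color"][130:290,80:280],None,fx=3.5,fy=3.5))
E
```

```text
33.925 q [-0.4345  0.31    1.7871 -0.0003  1.0432  0.8008] p [ 465.42 -175.7   113.4 ] F [0.7 0.1 0. ] gap 94.2
toolx [ 0.0011 -0.0008 -1.    ] jaw [ 0.3294 -0.9442  0.0012]
[([539.0, 81.0], 4870, 339.6, [303.5, 824.8, 234.6, 97.2, -41.5]), ([335.0, 217.0], 1327, 118.7, [589.7, 157.9, 109.2, 56.0, -83.5]), ([191.0, 226.0], 1113, 53.8, [464.6, -176.2, 111.8, 53.1, 19.2]), ([137.0, 235.0], 1203, 54.0, [448.1, -307.6, 110.9, 53.9, 4.0])]
```

View pics/gb.png

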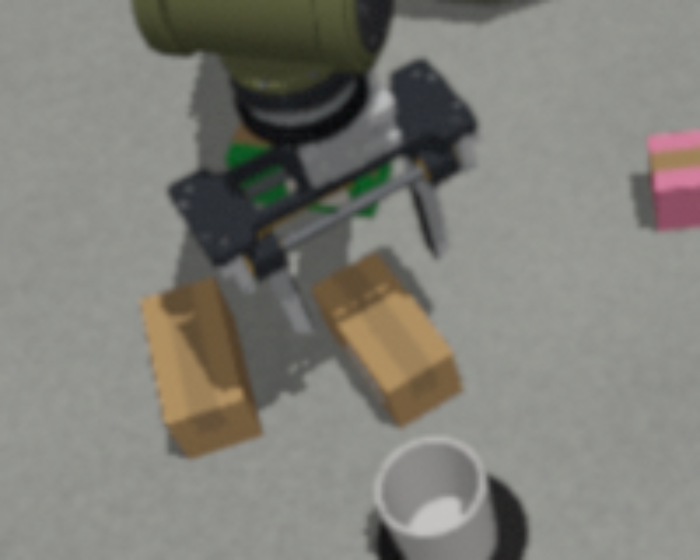

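The fingers straddle the carton at crop (390,340), with a clear gap to the next carton. Gripping.

Request:
jog_arm(
  series=[0, 0, 0, 0, 0, -0.03, 1, 0, 0, 0, 0, 0, -0.06, 1, 0, 0, 0, 0, 0, -0.081, 1, 0, 0, 0, 0, 0, -0.081, 1, 0, 0, 0, 0, 0, -0.081, 1, 0, 0, 0, 0, 0, -0.081, -1, 0, 0, 0, 0, 0, -0.081, -1, 0, 0, 0, 0, 0, -0.081, -1, 0, 0, 0, 0, 0, -0.081, -1, 0, 0, 0, 0, 0, -0.081, -1],
  squeeze=30,
)

```text
clock: 35.22
eef_pos: [464.7, -176.0, 31.5]
eef_rot: [1.368, 1.57, -1.439]
wrist_force: [-0.3, -0.1, 1.4]
finger_gap: 54.0
```

```bash
python3 st.py
```

```text
35.225 q [-0.4357  0.4422  1.8347 -0.0004  0.8645  0.8006] p [ 464.67 -176.03   31.49] F [-0.3 -0.1  1.4] gap 54.0
toolx [ 0.0001 -0.0004 -1.    ] jaw [ 0.3286 -0.9445  0.0004]
```

Request:
jog_arm(
  series=[0, 0, 0, 0, 0, 0.04, -1, 0, 0, 0, 0, 0, 0.1, -1, 0, 0, 0, 0, 0, 0.16, -1, 0, 0, 0, 0, 0, 0.2, -1, 0, 0, 0, 0, 0, 0.2, -1, 0, 0, 0, 0, 0, 0.2, -1],
)

```text
clock: 35.98
eef_pos: [464.1, -175.7, 229.6]
eef_rot: [-0.636, 1.568, 2.84]
wrist_force: [-0.6, 0.8, -4.1]
finger_gap: 54.1
```

```bash
python3 st.py;python3 tgt.py
```

```text
35.975 q [-0.4357  0.1769  1.6609 -0.0003  1.3062  0.8005] p [ 464.06 -175.74  229.6 ] F [-0.6  0.8 -4.1] gap 54.1
toolx [-0.0024  0.0007 -1.    ] jaw [ 0.3286 -0.9445 -0.0015]
jaw -70.81894609067284 yaw needed 1.3337622201862902 shift [126.13628043 334.83531216]
```

Request:
jog_arm(
  series=[0, 0, 0.17, 0.015, 0.041, 0, -1, 0, 0, 0.34, 0.031, 0.083, 0, -1, 0, 0, 0.51, 0.047, 0.125, 0, -1, 0, 0, 0.68, 0.063, 0.167, 0, -1, 0, 0, 0.85, 0.079, 0.209, 0, -1, 0, 0, 1.02, 0.095, 0.251, 0, -1, 0, 0, 1.19, 0.111, 0.293, 0, -1, 0, 0, 1.334, 0.126, 0.335, 0, -1, 0, 0, 1.334, 0.126, 0.335, 0, -1, 0, 0, 1.334, 0.126, 0.335, -0.03, -1, 0, 0, 1.334, 0.126, 0.335, -0.06, -1, 0, 0, 1.334, 0.126, 0.335, -0.06, -1, 0, 0, 1.334, 0.126, 0.335, -0.06, -1],
)

```text
clock: 37.6
eef_pos: [590.8, 158.6, 172.0]
eef_rot: [1.338, 1.57, -0.135]
wrist_force: [1.0, -0.1, -2.7]
finger_gap: 53.8
```

```bash
python3 st.py;python3 tgt.py
```

```text
37.6 q [ 0.2025  0.4806  1.396  -0.0002  1.2644  0.1054] p [590.84 158.64 171.99] F [ 1.  -0.1 -2.7] gap 53.8
toolx [ 0.0006 -0.0001 -1.    ] jaw [0.9953 0.097  0.0006]
jaw 5.567911394189827 yaw needed 0.0005600518237620942 shift [-0.64087135  0.45998154]
```

Request:
jog_arm(
  series=[0, 0, 0, -0.0005, 0, -0.01, -1, 0, 0, 0, -0.0005, 0, -0.018, -1, 0, 0, 0, -0.0005, 0, -0.021, -1, 0, 0, 0, -0.0005, 0, -0.0215, -1, 0, 0, 0, -0.0005, 0, -0.0215, -1, 0, 0, 0, -0.0005, 0, -0.0215, -1],
)

```text
clock: 38.35
eef_pos: [590.2, 159.0, 150.0]
eef_rot: [1.452, 1.57, -0.021]
wrist_force: [-0.3, 0.3, -2.1]
finger_gap: 53.8
```

```bash
python3 st.py;python3 tgt.py
```

```text
38.35 q [ 0.2033  0.5006  1.4198 -0.0001  1.2207  0.1054] p [590.2  159.   150.01] F [-0.3  0.3 -2.1] gap 53.8
toolx [ 0.0005 -0.     -1.    ] jaw [0.9952 0.0978 0.0005]
jaw 5.611468409374694 yaw needed -0.00020016150355499357 shift [-0.00173942  0.10054467]
```

Force is about the carton's weight (-2.1 N), so it is barely above contact. Lowering 1 mm.

Request:
jog_arm(
  series=[0, 0, 0, 0, 0, -0.001, -1, 0, 0, 0, 0, 0, -0.001, -1, 0, 0, 0, 0, 0, -0.001, -1],
)

```text
clock: 38.72
eef_pos: [590.3, 159.0, 150.0]
eef_rot: [1.565, 1.57, 0.092]
wrist_force: [-4.6, -0.5, 6.2]
finger_gap: 53.7
```

Request:
jog_arm(
  series=[0, 0, 0, 0, 0, 0, 1, 0, 0, 0, 0, 0, 0, 1, 0, 0, 0, 0, 0, 0, 1, 0, 0, 0, 0, 0, 0, 1, 0, 0, 0, 0, 0, 0.03, 1, 0, 0, 0, 0, 0, 0.08, 1, 0, 0, 0, 0, 0, 0.14, 1, 0, 0, 0, 0, 0, 0.18, 1, 0, 0, 0, -0.02, -0.06, 0.18, 1, 0, 0, 0, -0.04, -0.12, 0.18, 1, 0, 0, 0, -0.06, -0.18, 0.18, 1, 0, 0, 0, -0.09, -0.24, 0.18, 1, 0, 0, 0, -0.12, -0.29, 0.18, 1, 0, 0, 0, -0.12, -0.29, 0.18, 1, 0, 0, 0, -0.12, -0.29, 0.18, 1],
)

```text
clock: 40.6
eef_pos: [470.3, -130.9, 329.1]
eef_rot: [1.525, 1.57, 0.051]
wrist_force: [0.6, 0.8, -0.5]
finger_gap: 93.7
```

```bash
python3 st.py
python3 - <<'E'
from vis import *
for n in("scene","top"):
    c=manip.camera(n); print(n,cartons(c)); cv2.imwrite(f"pics/s2{n}.png",c["color"])
E
```

```text
40.6 q [-0.3466  0.0983  1.5212  0.0003  1.5214 -0.444 ] p [ 470.3  -130.89  329.09] F [ 0.6  0.8 -0.5] gap 93.7
toolx [ 0.0008  0.     -1.    ] jaw [0.9953 0.0972 0.0008]
scene [([540.0, 80.0], 4458, 339.5, [305.3, 823.0, 236.1, 97.7, -41.3]), ([336.0, 209.0], 1973, 172.4, [590.0, 158.7, 111.3, 54.6, -83.9]), ([137.0, 235.0], 1210, 53.8, [447.7, -307.5, 112.2, 53.2, 4.1])]
top [([229.0, 183.0], 2154, 171.4, [590.5, 158.6, 110.7, 54.8, -84.2]), ([260.0, 284.0], 488, 53.3, [395.3, 98.9, 110.2, 19.1, 81.0])]
```

View pics/s2scene.png

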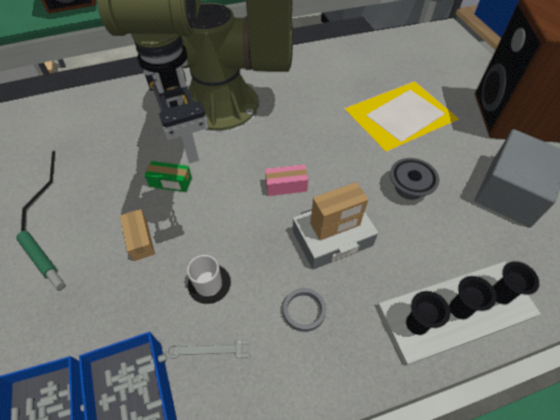

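Two cartons are stacked squarely at scene (340,210). The last plain carton is at scene (137,235).

Request:
jog_arm(
  series=[0, 0, -0.17, -0.002, -0.02, 0, 1, 0, 0, -0.34, -0.005, -0.04, 0, 1, 0, 0, -0.51, -0.007, -0.06, 0, 1, 0, 0, -0.68, -0.01, -0.08, -0.02, 1, 0, 0, -0.85, -0.012, -0.1, -0.04, 1, 0, 0, -1.02, -0.014, -0.12, -0.06, 1, 0, 0, -1.19, -0.017, -0.14, -0.08, 1, 0, 0, -1.36, -0.02, -0.16, -0.1, 1, 0, 0, -1.53, -0.022, -0.177, -0.12, 1, 0, 0, -1.595, -0.022, -0.177, -0.16, 1, 0, 0, -1.595, -0.022, -0.177, -0.2, 1, 0, 0, -1.595, -0.022, -0.177, -0.216, 1, 0, 0, -1.595, -0.022, -0.177, -0.216, 1, 0, 0, -1.595, -0.022, -0.177, -0.216, 1],
)

```text
clock: 42.45
eef_pos: [449.0, -308.2, 114.5]
eef_rot: [2.265, 1.568, -0.802]
wrist_force: [0.7, -0.5, -0.2]
finger_gap: 94.1
```

```bash
python3 st.py
python3 - <<'E'
from vis import *
c=manip.camera("scene"); print(cartons(c)); cv2.imwrite("pics/gc.png",cv2.resize(c["color"][130:290,50:250],None,fx=3.5,fy=3.5))
E
```

```text
42.45 q [-0.6687  0.4028  1.6544 -0.0004  1.082   0.8279] p [ 448.99 -308.25  114.47] F [ 0.7 -0.5 -0.2] gap 94.1
toolx [ 0.0017 -0.0018 -1.    ] jaw [ 0.0742 -0.9972  0.0019]
[([539.0, 82.0], 4915, 339.5, [304.5, 823.8, 231.1, 96.6, -41.3]), ([336.0, 209.0], 1966, 172.6, [590.2, 158.5, 111.4, 55.1, -84.2]), ([137.0, 235.0], 1199, 53.7, [448.3, -307.7, 111.6, 53.4, 4.9])]
```

View pics/gc.png

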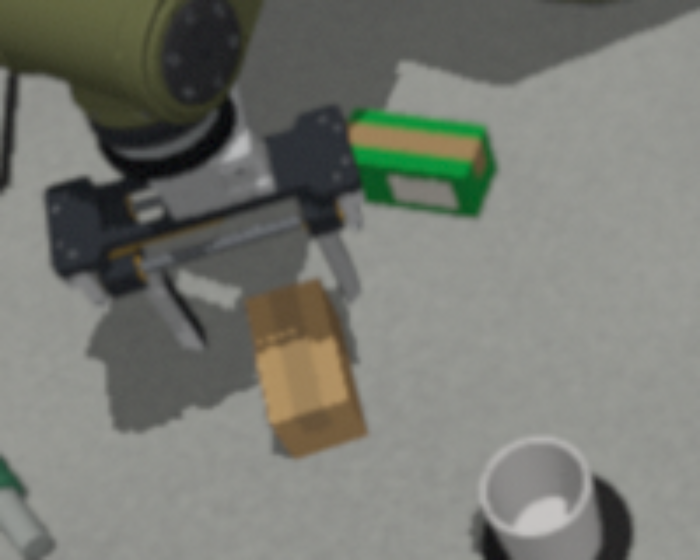

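The carton at crop (300,365) sits between the fingers and the green block is outside them. Gripping.

Request:
jog_arm(
  series=[0, 0, 0, 0, 0, -0.03, 1, 0, 0, 0, 0, 0, -0.06, 1, 0, 0, 0, 0, 0, -0.081, 1, 0, 0, 0, 0, 0, -0.081, 1, 0, 0, 0, 0, 0, -0.081, 1, 0, 0, 0, 0, 0, -0.081, -1, 0, 0, 0, 0, 0, -0.081, -1, 0, 0, 0, 0, 0, -0.081, -1, 0, 0, 0, 0, 0, -0.081, -1, 0, 0, 0, 0, 0, -0.081, -1],
  squeeze=30,
)

```text
clock: 43.75
eef_pos: [448.2, -308.0, 32.0]
eef_rot: [1.398, 1.57, -1.67]
wrist_force: [-0.1, 0.8, 0.5]
finger_gap: 53.8
```

```bash
python3 st.py
```

```text
43.75 q [-0.6694  0.5243  1.7008 -0.0005  0.9163  0.828 ] p [ 448.16 -308.05   32.  ] F [-0.1  0.8  0.5] gap 53.8
toolx [-0.     -0.0004 -1.    ] jaw [ 0.0737 -0.9973  0.0004]
```

Request:
jog_arm(
  series=[0, 0, 0, 0, 0, 0.04, -1, 0, 0, 0, 0, 0, 0.1, -1, 0, 0, 0, 0, 0, 0.16, -1, 0, 0, 0, 0, 0, 0.22, -1, 0, 0, 0, 0, 0, 0.24, -1, 0, 0, 0, 0, 0, 0.24, -1, 0, 0, 0, 0, 0, 0.24, -1],
)

```text
clock: 44.62
eef_pos: [447.8, -307.7, 270.2]
eef_rot: [-0.614, 1.568, 2.601]
wrist_force: [0.6, 0.9, -2.8]
finger_gap: 53.8
```

```bash
python3 st.py;python3 tgt.py
```

```text
44.625 q [-0.6694  0.255   1.4717 -0.0003  1.4174  0.8277] p [ 447.78 -307.72  270.17] F [ 0.6  0.9 -2.8] gap 53.8
toolx [-0.0022  0.0013 -1.    ] jaw [ 0.0737 -0.9973 -0.0015]
jaw -85.77407039744494 yaw needed 1.5947783793844978 shift [142.42456627 466.81534226]
```

Request:
jog_arm(
  series=[0, 0, 0.16, 0.014, 0.046, 0, -1, 0, 0, 0.32, 0.028, 0.093, 0, -1, 0, 0, 0.48, 0.042, 0.14, 0, -1, 0, 0, 0.64, 0.056, 0.187, 0, -1, 0, 0, 0.8, 0.071, 0.233, 0, -1, 0, 0, 0.96, 0.085, 0.28, 0, -1, 0, 0, 1.12, 0.1, 0.327, 0, -1, 0, 0, 1.28, 0.114, 0.373, 0, -1, 0, 0, 1.44, 0.128, 0.42, 0, -1, 0, 0, 1.594, 0.142, 0.467, 0, -1, 0, 0, 1.594, 0.142, 0.467, 0, -1, 0, 0, 1.594, 0.142, 0.467, -0.025, -1, 0, 0, 1.594, 0.142, 0.467, -0.045, -1, 0, 0, 1.594, 0.142, 0.467, -0.045, -1, 0, 0, 1.594, 0.142, 0.467, -0.045, -1],
)

```text
clock: 46.5
eef_pos: [590.3, 158.6, 227.4]
eef_rot: [1.419, 1.57, -0.056]
wrist_force: [-0.1, -0.8, -2.3]
finger_gap: 54.0
```

```bash
python3 st.py;python3 tgt.py
```

```text
46.5 q [ 0.2026  0.4353  1.3304 -0.0002  1.3752  0.1066] p [590.3  158.6  227.41] F [-0.1 -0.8 -2.3] gap 54.0
toolx [ 0.0007 -0.     -1.    ] jaw [0.9954 0.0959 0.0007]
jaw 5.502831562602029 yaw needed 0.0016959091616125719 shift [-0.10492169  0.50128266]
```

Request:
jog_arm(
  series=[0, 0, 0.001, 0, 0, -0.01, -1, 0, 0, 0.001, 0, 0, -0.018, -1, 0, 0, 0.001, 0, 0, -0.021, -1, 0, 0, 0.001, 0, 0, -0.0225, -1, 0, 0, 0.001, 0, 0, -0.0225, -1, 0, 0, 0.001, 0, 0, -0.0225, -1],
)

```text
clock: 47.25
eef_pos: [590.2, 159.0, 204.6]
eef_rot: [1.5, 1.57, 0.027]
wrist_force: [0.3, 0.1, -3.4]
finger_gap: 53.4
```

```bash
python3 st.py;python3 tgt.py
```

```text
47.25 q [ 0.2033  0.4519  1.36   -0.0001  1.329   0.1053] p [590.24 159.01 204.61] F [ 0.3  0.1 -3.4] gap 53.4
toolx [ 0.0007  0.     -1.    ] jaw [0.9952 0.0978 0.0007]
jaw 5.613528979446229 yaw needed -0.0002361252357713351 shift [-0.04078574  0.09402816]
```

Request:
jog_arm(
  series=[0, 0, 0, 0, 0, -0.001, -1, 0, 0, 0, 0, 0, -0.001, -1, 0, 0, 0, 0, 0, -0.001, -1],
)

```text
clock: 47.62
eef_pos: [590.3, 159.0, 204.5]
eef_rot: [1.571, 1.569, 0.098]
wrist_force: [-1.9, -0.5, 5.4]
finger_gap: 54.0
```

Request:
jog_arm(
  series=[0, 0, 0, 0, 0, 0, 1, 0, 0, 0, 0, 0, 0, 1, 0, 0, 0, 0, 0, 0, 1, 0, 0, 0, 0, 0, 0, 1, 0, 0, 0, 0, 0, 0.03, 1, 0, 0, 0, 0, 0, 0.08, 1, 0, 0, 0, 0, 0, 0.12, 1, 0, 0, 0, -0.02, -0.05, 0.12, 1, 0, 0, 0, -0.05, -0.1, 0.12, 1, 0, 0, 0, -0.08, -0.16, 0.12, 1, 0, 0, 0, -0.11, -0.22, 0.12, 1, 0, 0, 0, -0.14, -0.29, 0.12, 1, 0, 0, 0, -0.14, -0.29, 0.12, 1, 0, 0, 0, -0.14, -0.29, 0.12, 1],
)

```text
clock: 49.38
eef_pos: [449.7, -132.1, 323.7]
eef_rot: [1.165, 1.57, -0.31]
wrist_force: [0.3, 0.3, 0.1]
finger_gap: 94.0
```

```bash
python3 st.py
python3 - <<'E'
from vis import *
for n in("scene","top"):
    c=manip.camera(n); print(n,cartons(c)); cv2.imwrite(f"pics/s3{n}.png",c["color"])
    P=cloud(c); X,Y,Z=np.moveaxis(P,2,0); q=P[(Z>76)&(Z<90)&(np.hypot(X-617,Y+165)<48)]
    print("cup",len(q),cv2.minEnclosingCircle(np.float32(q[:,:2])) if len(q) else 0)
E
```

```text
49.375 q [-0.3638  0.0545  1.5804  0.      1.5058 -0.4593] p [ 449.72 -132.07  323.67] F [0.3 0.3 0.1] gap 94.0
toolx [ 0.0009 -0.0003 -1.    ] jaw [0.9954 0.0953 0.0008]
scene [([540.0, 80.0], 4441, 339.5, [305.5, 823.6, 231.1, 96.9, -41.0]), ([338.0, 200.0], 2716, 226.5, [590.7, 158.4, 110.8, 54.8, -83.9])]
cup 186 ((618.39111328125, -167.69607543945312), 35.994625091552734)
top [([226.0, 179.0], 2737, 225.3, [590.5, 158.6, 110.3, 54.9, -84.3]), ([260.0, 284.0], 496, 53.3, [395.3, 99.2, 110.6, 19.0, 81.0])]
cup 119 ((620.1409301757812, -165.8415069580078), 34.7093505859375)
```

View pics/s3scene.png

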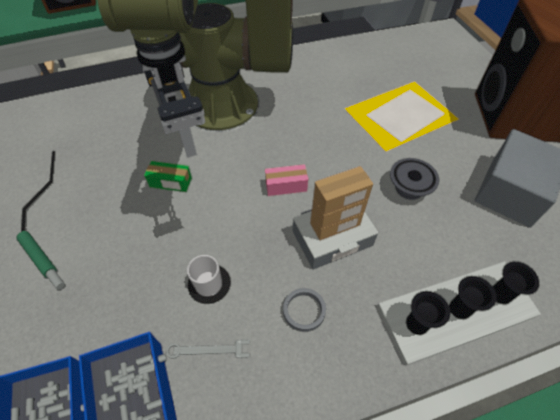

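View pics/s3top.png

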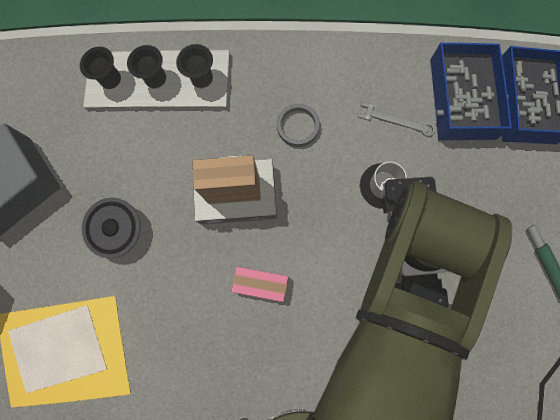

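The scene view shows a straight three-carton column at (341,205) on the closed lid, the empty cup on its mat at (205,278), and the bystanders where they were. No loose feet and no fourth carton are in view. Handing in.

```bash
python3 -c "
from cell import manip
print(manip.sign_off())"
```

```text
the job is handed in; nothing more can be done
None
```

The kit is made up and handed in at about 49.5 s on the robot's clock, well under the 210 s limit.

- **Feet and cup:** I poured all the feet into the box. The cup showed empty afterwards and no feet were loose on the bench. I did not count the feet one by one before the lid closed. The cup is upright on its mat, about 2 mm off centre (about 3 mm in one last reading).
- **Lid:** It is closed and lies flat at z = 64.5 mm with no measurable tilt.
- **Cartons:** Three plain cartons were present, and all three are stacked flat in one column. The column is centred at about (590.6, 158.5) mm, against a target of (590.2, 159.1). Its top is at about 226 mm and its long sides are within about 0.5° of the hinge direction.
- **Left alone:** I never touched the tape, wrench, driver or the pink and green look-alikes, and they look unmoved by eye. I did not measure their positions again.
- **Disagreements:** The two cameras differ by up to about 2 mm on the cup and about 1 mm in height, within the stated calibration. No check failed.

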